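Restock the detergent row in the sliding-door supply case

TASK

Restock the detergent cartons in the laundry's supply case: slide open the clear door over the carton row, bring the two old cartons forward until they stand one behind the other right up at the front end of their tray (the end nearest the robot), and stand every new carton from the delivery flat behind them in the same row, upright and square to it. Then slide both doors fully shut and leave everything else where it was. Cartons may get knocked aside during the job, so check the row and put it right.

Things in the scene. Friction and masses are not known exactly. Their poses are not given: they have to be found in the camera images.
- case: Low supply case, fixed: 290 deep (x), 500 wide (y); clear front and back panes with aluminium tracks, 86 high, white ends 76 high. Origin at centre of underside; +x to its back, away from the robot; +y to its left half. Inside floor 6 mm up; inside 266 x 484 mm, no partition. The top is closed by two flat clear doors that slide left and right, one track above the other.
- door_left (a joint): Left door, slides right (case -y) over the right door: 0 = shut, covering the left half; 0.205 m = fully open, at a stop. The upper door: its top is 83 mm above the case's origin. 253 mm wide, about 1.5 N of friction, stays where it is left.
- door_right (a joint): Right door, slides left (case +y) under the left door: 0 = shut, covering the right half; 0.205 m = fully open, at a stop. The lower door: its top is 77 mm above the case's origin. Else like the left one. Its handle cannot pass the left door's edge: opening one door pushes the other shut, so only one half is open at a time.
- door_left_handle (a point): Centre of the top of the left door's handle, an upright aluminium bar 60 mm long (case x), 10 mm thick (case y), standing 28 mm above the door near its outer edge: 231 mm left (case +y) of the case's middle when shut. Moves with the door; axes as the case's.
- door_right_handle (a point): The same on the right door, 231 mm right (case -y) of the case's middle when shut.
- row_tray: The carton row: grey tray fixed front to back in the left or right half of the case, 150 mm from its middle, holding the old cartons. 252 (x) x 90 mm (y); inside x -120 mm (front lip) to +120, 78 wide; origin at centre of underside, floor 3 mm, side lips 9, end lips 14 mm above it. +x to the case's back. Cartons stand one behind another, 56 mm side across.
- bottle_tray: A like tray in the other half of the case; it holds two softener bottles and is no part of the job.
- flat: Delivery flat: open cardboard tray fixed on the counter right of the case, 215 (x) x 125 mm (y), walls 22 mm high, 4 mm thick, floor 4 mm; origin at centre of underside. The 2 to 4 new cartons stand in a line along its x, in places 49 mm apart, their 56 mm side across.
- old1: A small white sealed carton of detergent with a brown band round its middle, 34 x 56 x 58 mm (its own x, y, z) about 90 g, slippery (friction about 0.35); origin at the centre of its underside, z up. All cartons look alike. One of the two old cartons, already in the row tray at the start, towards its back.
- old2: A small white sealed carton of detergent with a brown band round its middle, 34 x 56 x 58 mm (its own x, y, z) about 90 g, slippery (friction about 0.35); origin at the centre of its underside, z up. All cartons look alike. One of the two old cartons, already in the row tray at the start, towards its back.
- new1: A small white sealed carton of detergent with a brown band round its middle, 34 x 56 x 58 mm (its own x, y, z) about 90 g, slippery (friction about 0.35); origin at the centre of its underside, z up. All cartons look alike. A new carton, standing in the delivery flat at the start; may be absent (never seen) in a given start.
- new2: A small white sealed carton of detergent with a brown band round its middle, 34 x 56 x 58 mm (its own x, y, z) about 90 g, slippery (friction about 0.35); origin at the centre of its underside, z up. All cartons look alike. A new carton, standing in the delivery flat at the start; may be absent (never seen) in a given start.
- new3: A small white sealed carton of detergent with a brown band round its middle, 34 x 56 x 58 mm (its own x, y, z) about 90 g, slippery (friction about 0.35); origin at the centre of its underside, z up. All cartons look alike. A new carton, standing in the delivery flat at the start; may be absent (never seen) in a given start.
- new4: A small white sealed carton of detergent with a brown band round its middle, 34 x 56 x 58 mm (its own x, y, z) about 90 g, slippery (friction about 0.35); origin at the centre of its underside, z up. All cartons look alike. A new carton, standing in the delivery flat at the start; may be absent (never seen) in a given start.
- softener1: White softener bottle, 48 mm wide, 58 mm high, in the bottle tray; a bystander. Origin at the centre of its underside.
- softener2: The other softener bottle, the same; a bystander. Origin at the centre of its underside.
- scoop_cup: White plastic measuring mug, 64 mm wide, 60 mm high; a bystander. Origin at the centre of its underside.
- lint_brush: Lint brush, 200 mm long, lying; a bystander. Origin at the centre of its underside.
- stain_jar: White jar of stain remover, 66 mm wide, 90 mm high; a bystander. Origin at the centre of its underside.
- coin_dish: Steel coin dish, 100 mm wide, 25 mm high; a bystander. Origin at the centre of its underside.
- sheet_box: Cardboard box of dryer sheets, 75 x 160 x 60 mm; a bystander. Origin at the centre of its underside.
Not all that is in view belongs to the job. What is shaped like the new4 but green or red is not meant.

How it is judged:
On the way, in this order (a step that is already met when the one before it is completed fails the run):
1. the door over the carton row is slid at least 170 mm open (((y of row_tray in the frame of case above 0 m and value of joint door_left above 0.17 m) or (y of row_tray in the frame of case below 0 m and value of joint door_right above 0.17 m))), for 0.2 s.
2. both old cartons stand upright at the front end of the row tray (y of old1 in the frame of row_tray between -0.015 and 0.015 m and z of each of old1, old2 in the frame of row_tray below 0.007 m and angle between each of old1, old2's own z axis and vertical below 0.1 rad and angle between the x axis of each of old1, old2 and the x axis of row_tray, either way round below 0.2 rad and x of each of old1, old2 in the frame of row_tray below -0.044 m and y of old2 in the frame of row_tray between -0.015 and 0.015 m), for 0.2 s.
3. all the new cartons stand upright behind them in the row tray (y of new1 in the frame of row_tray between -0.015 and 0.015 m and z of each of new1, new2, new3, new4 in the frame of row_tray below 0.007 m and angle between each of new1, new2, new3, new4's own z axis and vertical below 0.1 rad and angle between the x axis of each of new1, new2, new3, new4 and the x axis of row_tray, either way round below 0.2 rad and x of each of new1, new2, new3, new4 in the frame of row_tray above -0.043 m and y of new2 in the frame of row_tray between -0.015 and 0.015 m and y of new3 in the frame of row_tray between -0.015 and 0.015 m and y of new4 in the frame of row_tray between -0.015 and 0.015 m), for 0.2 s.
At the end, for the whole second after the job is handed in: Old cartons: centres at most 76 mm behind the row tray's front lip; every new carton behind them in the same tray; all upright (0.1 rad), square to the row (0.2 rad), within 15 mm of its middle line, at rest; both doors shut to within 12 mm (all of step 2 and all of step 3 and linear speed of each of old1, old2, new1, new2, new3, new4 below 0.02 m/s and value of joint each of door_left, door_right below 0.012 m); the robot touches nothing.
It fails at once if one of the other things (bottles, mug, brush, jar, dish, box) is moved more than 30 mm (distance of any of softener1, softener2, scoop_cup, lint_brush, stain_jar, coin_dish, sheet_box from where it was at the start of the episode above 0.03 m).
Of new1, new2, new3, new4 only 2 to 4 are there at a start; the rules pass over those that are not, and their reading is None.
At some moment in a run one of new1, new2, new3, new4 may be knocked a few centimetres aside while the robot is not near it.
It also fails if it takes over 210 s, if anything falls off the work surface, if the arm or the gripper's body presses on something with over 40 N, if the wrist force passes 120 N, or if a joint passes its speed limit or range.

ROBOT

A 6-joint arm with a two-finger parallel gripper is mounted at the origin on the work surface. World frame = base frame: x ahead of the robot, y to its left, z up, the work surface at z = 0. Lengths are in m, angles in rad, forces in N, time in s.
With the tool pointing down it reaches from about 0.375 to 0.975 m from the base axis. Payload 3.8 kg.
Tool frame: the origin (TCP) lies between the finger pads; the fingertips stand 11 mm ahead of it and the grasp point (between the pads) lies 8 mm behind it; z points along the fingers, y is the line along which they close (so a half turn about z gives the same grasp; the last joint's range is limited). The gripper opens to 88 mm and grips with 3 to 60 N. Pads are 18 mm wide; open, the fingers measure 123 mm over their backs; the gripper's body (75 mm by 187 mm) begins 45 mm behind the grasp point.
Start: joints at [-1.199, 0.264, 1.604, -0, 1.274, -0.037], TCP at [0.268, -0.619, 0.215] pointing down, gripper open.
Joint ranges: [-2.63, 2.63], [-0.94, 2.18], [0.31, 2.57], [-1.31, 4.45], [0, 2.66], [-2.55, 2.55]. Speed limits (rad/s): [2.57, 2.57, 3.14, 3.14, 3.14, 3.14].

INTERFACE

Orientations are given as a rotation vector (axis times angle).
In Python, from workcell import robot, cams gives the robot as it stands.
- The arm moves only by the shell command python3 -m inch 'ROWS'. ROWS is JSON, a list of rows, each an object of numbers: "tx", "ty", "tz": the shift along the tool's x, y, z in mm; "roll": the turn about the tool's z in degrees; "claw": the opening, from -1 (shut) to 1 (fully open). A call has 1 to 8 rows; each row shifts and turns the commanded pose from where the row before left it, along the tool's axes as they then stand; what a row does not reach is not made up. A row lasts 1/8 s, in which the tool goes at most 62.5 mm and 10.7 degrees, less where a joint would pass 70% of its speed; a pose out of reach is approached as far as the arm can. A call is refused whole if a number of a shift passes 62.5 or a number of a turn 10.7, either way. A call with a gripper value outside its range is refused whole. The fingers move at their own pace and stop on an object; the grip force is fixed at half the most. Time passes only in rows, so rows that do not move let the fingers close. It gives the time, the measured TCP pose, the force, the opening and the grip force at its end, in the units of the state.
- robot.state(): the state, without advancing time (a new reading comes with each control period).
- cams.grab_frame(name): name is "scene" or "top" or "wrist"; returns the picture (480x640x3 uint8, red, green, blue); there is no depth.
- cams.get_calibration(name): a dict with "vertical_fov" (degrees; the focal length in pixels is half the picture's height over the tangent of half this angle, whatever the lens; pixels are square), "cx", "cy" (the principal point, pixels), "pose" (4x4, takes a point from camera to world coordinates); the wrist camera has in their place "tool_from_camera" (4x4, takes a point from camera to tool coordinates, whose origin is the TCP and whose axes are the flange's). Camera axes: x right, y up, looking along -z (the intrinsics and any distortion apply to the point x, -y, -z); pixel columns grow to the right and rows downward; lengths in m; the calibration is good to about 2 mm. A picture is of the moment at which its call begins: read the wrist's pose just before it. get_calibration takes no time and is no camera call.
- robot.sign_off(): hands the job in; it is judged then, once.
Trained networks look in the newest picture that a camera, given by its name, has taken for a name from the list of things; names that differ only in an ending like _2 or _b are one class to them, and where a whole thing is asked for, a point or a joint stands for the part that bears it (a point fixed in the world has none). Each returns a list of dicts, best first, with "confidence" (0 to 1); they miss things now and then, are a little off and sometimes report something else, mostly with a low value. They report only what shows in the picture. A call takes as long as a camera call. They do not tell look-alikes from the thing itself.
- cams.silhouettes(camera, query): "pixels" (480x640 bool, what is visible of it) and "uv" ([column, row] in pixels, amid what is visible of it).
The state is a dict: "time": time; "joint_positions": joint angles; "qvel": joint speeds; "joint_torque": joint torques, N m; "ee_pos": TCP position; "orientation": TCP orientation; "force": force on the tool from outside, world axes, zero at the start; "torque": the same for the moment, N m; "grip_width": opening from 0.0 (shut) to 1.0 (fully open); "grip_force": force on a finger pad.
Only numpy, scipy, OpenCV 4.12 (cv2) and the standard library are available. Lean on these libraries where they do the work, as an engineer would, in place of code of your own. Each camera call takes 0.05 s, during which the arm holds its last target. There are 200 camera calls.

## Working session

There is one attempt and no reset: what is moved stays moved. The work goes in short steps, Python scripts to look and compute and a shell command to move; the robot and the scene stay as the last step left them, time stands still between calls to the robot, and variables do not carry over. Pictures are saved under pics/ and viewed, at most 14 in all, crops included, and the job is handed in when it is done.

```bash
ls; mkdir -p pics; python3 - <<'E'
from workcell import robot, cams
import cv2
s=robot.state(); print({k:(v if not hasattr(v,'round') else v) for k,v in s.items()})
for n in("top","scene"):
    cv2.imwrite(f"pics/{n}0.png",cams.grab_frame(n)[:,:,::-1]); print(n,cams.get_calibration(n))
print(cams.get_calibration("wrist"))
E
```

```text
pics
{'time': 0.0, 'joint_positions': array([-1.19891532e+00,  2.64738582e-01,  1.60532533e+00, -7.06235154e-06,
        1.27372985e+00, -3.68906469e-02]), 'qvel': array([ 0.00149902, -0.00051776,  0.00103161, -0.00161257,  0.00209518,
       -0.00070248]), 'joint_torque': array([-8.01500664e-04, -5.02116430e+01, -3.56878316e+01,  7.28245731e-02,
        2.95770296e-02, -1.71624856e-04]), 'ee_pos': array([ 0.26802901, -0.61868453,  0.21352418]), 'orientation': array([-3.07407825e+00, -6.37198807e-01,  5.86459303e-04]), 'force': array([-0.18667679,  0.09220902, -0.51539361]), 'torque': array([ 0.02196324, -0.0323619 , -0.04141512]), 'grip_force': 0.0, 'grip_width': 1.0030594389776304}
top {'vertical_fov': 43.798365154560685, 'cx': 319.22151429264636, 'cy': 243.9814718096867, 'pose': array([[ 1.92948087e-02,  9.80961253e-01, -1.93242672e-01,
         2.18529161e-01],
       [-9.99799065e-01,  1.99813823e-02,  1.60435644e-03,
        -6.43288473e-02],
       [ 5.43506720e-03,  1.93172887e-01,  9.81149681e-01,
         1.65587351e+00],
       [ 0.00000000e+00,  0.00000000e+00,  0.00000000e+00,
         1.00000000e+00]])}
scene {'vertical_fov': 54.225017664421415, 'cx': 324.62313171135054, 'cy': 244.50431965516216, 'pose': array([[-0.7678899 , -0.440583  ,  0.46500723,  1.04327341],
       [ 0.64041264, -0.54468819,  0.54146693,  0.50608959],
       [ 0.01472283,  0.71358349,  0.70041548,  0.82857773],
       [ 0.        ,  0.        ,  0.        ,  1.        ]])}
{'vertical_fov': 69.92582278857601, 'cx': 316.5604323076075, 'cy': 242.0842600207266, 'tool_from_camera': array([[ 5.10207820e-05,  9.52761130e-01,  3.03720641e-01,
         7.88265572e-02],
       [ 9.99999998e-01, -4.01442791e-05, -4.20546762e-05,
        -6.96959463e-04],
       [-2.78754146e-05,  3.03720642e-01, -9.52761130e-01,
        -1.70376305e-01],
       [ 0.00000000e+00,  0.00000000e+00,  0.00000000e+00,
         1.00000000e+00]])}
```

View pics/top0.png

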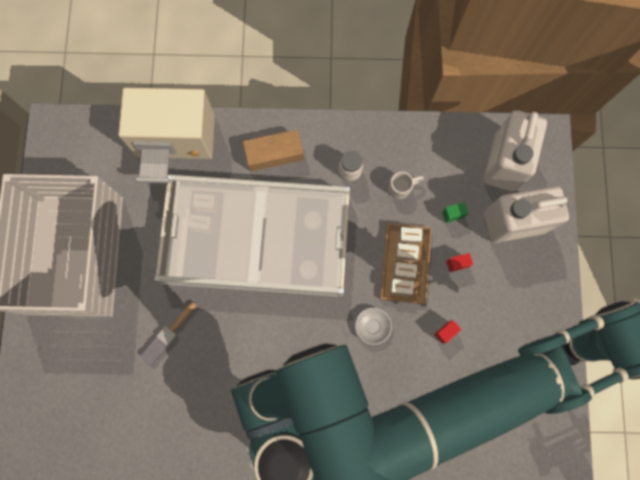

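View pics/scene0.png

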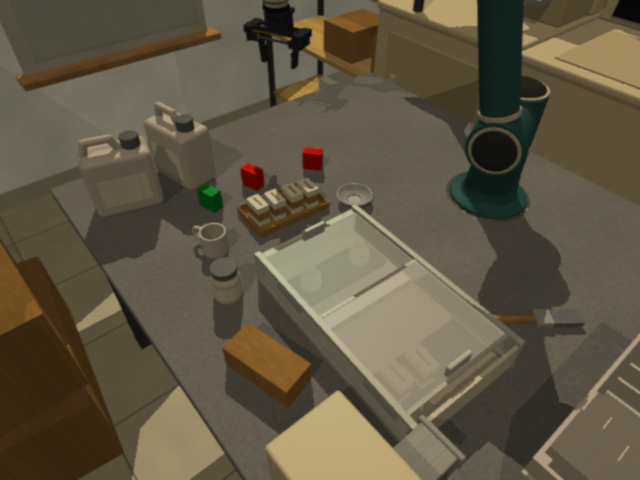

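The left half holds the two old cartons, at (202,200) and (200,222) in the top view. The right half holds the bottles. Four new cartons stand in the flat, at about (410,235), (408,250), (404,268) and (402,286). The red and green blocks at (456,212), (459,262) and (448,331) are look-alikes and not meant.

```bash
cat > h.py <<'E'
import numpy as np, cv2
from scipy.spatial.transform import Rotation as R
from scipy.optimize import least_squares
from workcell import robot, cams
def cam(n):
    c=cams.get_calibration(n); f=240/np.tan(np.radians(c["vertical_fov"])/2)
    if n=="wrist":
        s=robot.state(); T=np.eye(4); T[:3,:3]=R.from_rotvec(s["orientation"]).as_matrix(); T[:3,3]=s["ee_pos"]
        P=T@c["tool_from_camera"]
    else: P=c["pose"]
    return f,c["cx"],c["cy"],P
def ray(C,uv,z):
    f,cx,cy,P=C; uv=np.atleast_2d(uv).astype(float)
    d=np.c_[(uv[:,0]-cx)/f,-(uv[:,1]-cy)/f,-np.ones(len(uv))]@P[:3,:3].T
    return P[:3,3]+d*((z-P[2,3])/d[:,2])[:,None]
def proj(C,p):
    f,cx,cy,P=C; q=(np.atleast_2d(p)-P[:3,3])@P[:3,:3]
    return np.c_[cx-f*q[:,0]/q[:,2], cy+f*q[:,1]/q[:,2]]
def st():
    s=robot.state(); M=R.from_rotvec(s["orientation"]).as_matrix()
    print("t %.2f"%s["time"],"tcp",np.round(s["ee_pos"]*1000,1),"toolx",M[:,0].round(3),"tooly",M[:,1].round(3),"j",s["joint_positions"].round(2),"grip",round(s["grip_width"],3),"F",s["force"].round(1))
    return s,M
E
python3 - <<'E'
from h import *
hz={"case":.08,"door_left_handle":.111,"door_right_handle":.105,"row_tray":.015,"bottle_tray":.015,"old1":.067,"new1":.062,"flat":.022,"coin_dish":.02,"scoop_cup":.06,"stain_jar":.09,"sheet_box":.06}
for n in("top","scene"):
    cams.grab_frame(n); C=cam(n)
    for q in hz:
        for d in cams.silhouettes(n,q)[:6]:
            m=d["pixels"]
            r=cv2.minAreaRect(np.argwhere(m)[:,::-1].astype(np.float32))
            print(n,q,round(d["confidence"],2),np.round(d["uv"]),m.sum(),"w",ray(C,d["uv"],hz[q])[0,:2].round(3),"box",ray(C,cv2.boxPoints(r),hz[q])[:,:2].round(3).tolist() if n=="top" else "")
st()
E
```

```text
top door_left_handle 0.9 [219. 230.] 8984 w [0.556 0.2  ] box [[0.433, 0.333], [0.697, 0.328], [0.679, 0.071], [0.415, 0.085]]
top door_right_handle 0.87 [301. 236.] 7527 w [ 0.545 -0.019] box [[0.421, 0.085], [0.683, 0.072], [0.668, -0.141], [0.406, -0.122]]
top bottle_tray 0.48 [302. 238.] 7524 w [ 0.558 -0.019] box [[0.429, 0.094], [0.708, 0.086], [0.698, -0.14], [0.419, -0.126]]
top new1 0.92 [459. 209.] 348 w [ 0.639 -0.449] box [[0.645, -0.402], [0.662, -0.469], [0.62, -0.477], [0.603, -0.41]]
top new1 0.88 [410. 236.] 361 w [ 0.559 -0.316] box [[0.584, -0.284], [0.586, -0.345], [0.541, -0.344], [0.54, -0.284]]
top new1 0.72 [405. 268.] 327 w [ 0.47  -0.299] box [[0.445, -0.266], [0.486, -0.269], [0.482, -0.331], [0.442, -0.328]]
top new1 0.7 [447. 330.] 353 w [ 0.306 -0.411] box [[0.298, -0.374], [0.34, -0.424], [0.311, -0.449], [0.269, -0.399]]
top new1 0.69 [402. 287.] 316 w [ 0.418 -0.292] box [[0.403, -0.258], [0.442, -0.264], [0.435, -0.323], [0.396, -0.317]]
top new1 0.68 [460. 262.] 353 w [ 0.489 -0.448] box [[0.498, -0.409], [0.522, -0.476], [0.483, -0.488], [0.46, -0.
[... 1207 characters left out ...]
.] 515 w [ 0.519 -0.416] box 
scene new1 0.91 [313. 160.] 433 w [ 0.337 -0.374] box 
scene new1 0.88 [258. 208.] 533 w [ 0.581 -0.292] box 
scene new1 0.79 [308. 189.] 420 w [ 0.433 -0.275] box 
scene new1 0.7 [209. 200.] 573 w [ 0.661 -0.401] box 
scene flat 0.8 [282. 216.] 1077 w [ 0.527 -0.268] box 
scene coin_dish 0.85 [356. 195.] 709 w [ 0.314 -0.216] box 
scene scoop_cup 0.57 [209. 237.] 913 w [ 0.73 -0.28] box 
scene stain_jar 0.62 [223. 278.] 1252 w [ 0.782 -0.122] box 
scene sheet_box 0.61 [269. 363.] 4161 w [0.815 0.088] box 
t 1.40 tcp [ 268.3 -619.4  214.8] toolx [ 0.918  0.397 -0.   ] tooly [ 0.397 -0.918  0.   ] j [-1.2   0.26  1.6  -0.    1.27 -0.04] grip 1.001 F [1.4 0.2 0.7]
```

```bash
python3 -m inch '[{"tz":-60,"roll":9.2},{"tz":-60,"roll":9.2},{"tz":-60,"roll":9.2},{"tx":26,"ty":-54},{"tx":26,"ty":-54},{"tx":26,"ty":-54},{"tx":26,"ty":-54},{"tx":26,"ty":-54}]' && python3 -m inch '[{"tx":26,"ty":-54},{"tx":26,"ty":-54},{"tx":26,"ty":-54},{"tx":26,"ty":-54},{"tx":26,"ty":-54},{"tx":26,"ty":-54},{},{}]'; python3 - <<'E'
from h import *
st(); C=cam("wrist"); im=cams.grab_frame("wrist"); cv2.imwrite("pics/w1.png",im[:,:,::-1])
hz={"door_left_handle":.083,"door_right_handle":.077,"row_tray":.015,"new1":.062,"flat":.022,"old1":.067}
for q in hz:
    for d in cams.silhouettes("wrist",q)[:6]:
        m=d["pixels"]; r=cv2.minAreaRect(np.argwhere(m)[:,::-1].astype(np.float32))
        print(q,round(d["confidence"],2),np.round(d["uv"]),m.sum(),"w",ray(C,d["uv"],hz[q])[0,:2].round(3),"box",ray(C,cv2.boxPoints(r),hz[q])[:,:2].round(3).tolist())
E
```

```text
t 1.40 tcp [ 268.3 -619.4  214.8] toolx [ 0.918  0.397 -0.   ] tooly [ 0.397 -0.918  0.   ] j [-1.2   0.26  1.6  -0.    1.27 -0.04] grip 1.001 F [1.4 0.2 0.7]
new1 0.92 [134.  91.] 4185 w [ 0.309 -0.428] box [[0.3, -0.386], [0.349, -0.443], [0.315, -0.47], [0.263, -0.411]]validation failed for argument at $[0]...
```

View pics/w1.png

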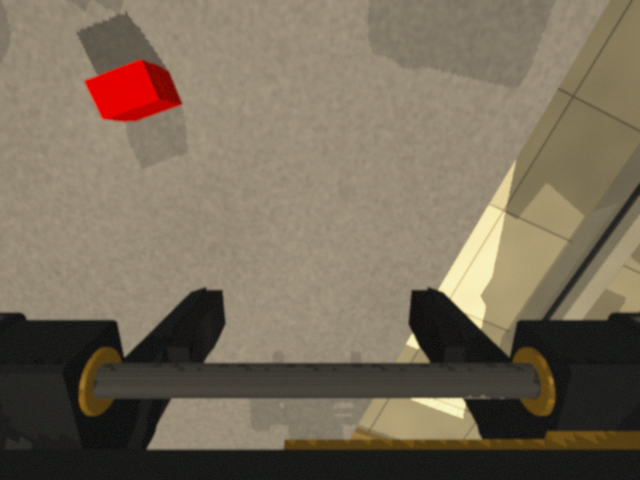

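The picture shows only a red decoy at (135,90), because the move was refused. Rows probably need every key, so I'm retrying with all of them.

```bash
python3 -m inch '[{"tx":0,"ty":0,"tz":-60,"roll":9.2,"claw":1},{"tx":0,"ty":0,"tz":-60,"roll":9.2,"claw":1},{"tx":0,"ty":0,"tz":-60,"roll":9.2,"claw":1},{"tx":26,"ty":-54,"tz":0,"roll":0,"claw":1},{"tx":26,"ty":-54,"tz":0,"roll":0,"claw":1},{"tx":26,"ty":-54,"tz":0,"roll":0,"claw":1},{"tx":26,"ty":-54,"tz":0,"roll":0,"claw":1},{"tx":26,"ty":-54,"tz":0,"roll":0,"claw":1}]' && python3 -m inch '[{"tx":26,"ty":-54,"tz":0,"roll":0,"claw":1},{"tx":26,"ty":-54,"tz":0,"roll":0,"claw":1},{"tx":26,"ty":-54,"tz":0,"roll":0,"claw":1},{"tx":26,"ty":-54,"tz":0,"roll":0,"claw":1},{"tx":26,"ty":-54,"tz":0,"roll":0,"claw":1},{"tx":26,"ty":-54,"tz":0,"roll":0,"claw":1},{"tx":0,"ty":0,"tz":0,"roll":0,"claw":1},{"tx":0,"ty":0,"tz":0,"roll":0,"claw":1}]' && cat > look.py <<'E'
import sys
from h import *
st(); C=cam("wrist"); im=cams.grab_frame("wrist"); cv2.imwrite(sys.argv[1],im[:,:,::-1])
np.savez(sys.argv[1][:-3]+"npz",P=C[3],f=C[0],cx=C[1],cy=C[2])
hz={"door_left_handle":.083,"door_right_handle":.077,"row_tray":.015,"new1":.062,"flat":.022,"old1":.067}
for q in sys.argv[2:]:
    for d in cams.silhouettes("wrist",q)[:8]:
        m=d["pixels"]; r=cv2.minAreaRect(np.argwhere(m)[:,::-1].astype(np.float32))
        print(q,round(d["confidence"],2),np.round(d["uv"]),m.sum(),"w",ray(C,d["uv"],hz[q])[0,:2].round(3),"box",ray(C,cv2.boxPoints(r),hz[q])[:,:2].round(3).tolist())
E
python3 look.py pics/w2.png door_left_handle door_right_handle row_tray new1 flat old1
```

```text
time: 2.75
ee_pos: [0.4183, -0.3578, 0.395]
orientation: [3.139, -0.115, 0.001]
force: [1.0, -0.2, -0.5]
grip_width: 0.999
grip_force: 0.0
time: 3.75
ee_pos: [0.5966, -0.0478, 0.3946]
orientation: [3.139, -0.113, -0.001]
force: [0.4, -0.5, -0.0]
grip_width: 1.0
grip_force: 0.0
t 3.75 tcp [596.6 -47.8 394.6] toolx [ 0.997 -0.072 -0.001] tooly [-0.072 -0.997  0.001] j [-0.12  0.06  1.51 -0.    1.57  1.52] grip 1.0 F [ 0.4 -0.5 -0. ]
door_left_handle 0.73 [139. 217.] 30732 w [0.578 0.21 ] box [[0.699, 0.329], [0.687, 0.059], [0.422, 0.09], [0.435, 0.409]]
door_right_handle 0.6 [303. 212.] 25410 w [ 0.567 -0.025] box [[0.687, 0.076], [0.675, -0.133], [0.409, -0.134], [0.421, 0.112]]
new1 0.96 [569. 232.] 1789 w [ 0.504 -0.427] box [[0.523, -0.379], [0.542, -0.461], [0.487, -0.485], [0.467, -0.401]]
new1 0.89 [496. 195.] 1386 w [ 0.569 -0.311] box [[0.594, -0.264], [0.588, -0.342], [0.548, -0.346], [0.554, -0.266]]
new1 0.79 [484. 220.] 1384 w [ 0.532 -0.296] box [[0.509, -0.254], [0.554, -0.254], [0.544, -0.334], [0.499, -0.337]]
new1 0.7 [470. 283.] 1289 w [ 0.429 -0.282] box [[0.417, -
[... 167 characters left out ...]
0.389]]
new1 0.49 [530. 316.] 121 w [ 0.361 -0.383] box [[0.352, -0.347], [0.374, -0.393], [0.356, -0.402], [0.334, -0.355]]
flat 0.79 [456. 218.] 4767 w [ 0.526 -0.27 ] box [[0.397, -0.228], [0.62, -0.246], [0.595, -0.378], [0.367, -0.378]]
old1 0.7 [476. 254.] 1472 w [ 0.48  -0.286] box [[0.508, -0.247], [0.502, -0.326], [0.448, -0.331], [0.454, -0.25]]
old1 0.62 [141. 331.] 375 w [0.382 0.26 ] box [[0.34, 0.302], [0.412, 0.246], [0.4, 0.232], [0.328, 0.287]]
old1 0.61 [496. 195.] 1410 w [ 0.569 -0.308] box [[0.595, -0.262], [0.589, -0.339], [0.549, -0.343], [0.555, -0.264]]
old1 0.52 [304. 212.] 25422 w [ 0.565 -0.026] box [[0.686, 0.078], [0.675, -0.136], [0.404, -0.138], [0.415, 0.113]]
```

View pics/w2.png

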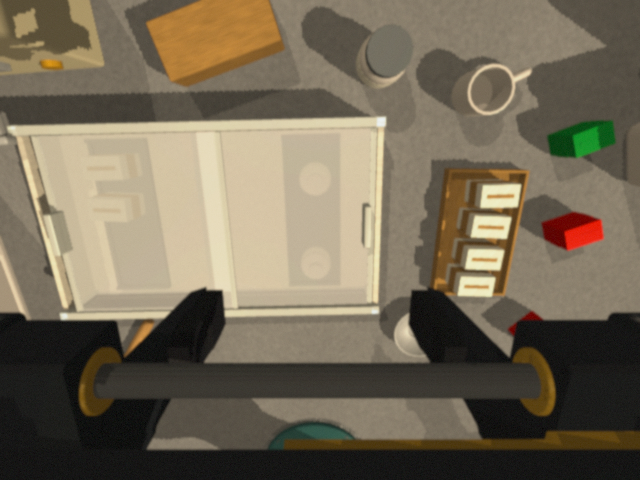

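The case corners show at about (12,128), (384,120), (378,312) and (63,318). The handles are at (58,230) and (367,226).
Candidates for new cartons:
- White with a brown band: (497,195), (490,226), (484,258), (475,286).
- Red: (572,231), (528,320). Green: (580,138).

By the description I choose the four white ones.

```bash
python3 - <<'E'
from h import *
d=np.load("pics/w2.npz"); C=(float(d["f"]),float(d["cx"]),float(d["cy"]),d["P"])
px=np.array([[12,127],[385,119],[379,314],[62,320]]); loc=np.array([[.145,.25,.086],[.145,-.25,.086],[-.145,-.25,.086],[-.145,.25,.086]])
print(ray(C,px,.086).round(4))
def tf(p,l):
    c,s=np.cos(p[2]),np.sin(p[2]); return np.c_[p[0]+c*l[:,0]-s*l[:,1],p[1]+s*l[:,0]+c*l[:,1],l[:,2]]
r=least_squares(lambda p:(proj(C,tf(p,loc))-px).ravel(),[.56,.1,-.07]); print(r.x,r.fun.round(1))
h=np.array([[0,.231,.111],[0,-.231,.105],[.145,.25,0],[-.145,.25,0]]); print(proj(C,tf(r.x,h)).round(),tf(r.x,h).round(3))
im=cv2.imread("pics/w2.png"); 
a=cv2.resize(im[90:340,0:400],None,fx=1.5,fy=1.5,interpolation=cv2.INTER_CUBIC)
b=cv2.resize(im[150:310,420:620],None,fx=2,fy=2,interpolation=cv2.INTER_CUBIC)
o=np.zeros((375,800,3),np.uint8); o[:375,:400]=cv2.resize(im[100:330,0:130],(400,375)); o[:320,400:800]=b; cv2.imwrite("pics/crop1.png",o)
E
```

```text
[[ 0.7109  0.3483  0.086 ]
 [ 0.6854 -0.144   0.086 ]
 [ 0.3971 -0.1313  0.086 ]
 [ 0.4226  0.3682  0.086 ]]
[ 0.55342583  0.11024778 -0.05209416] [-3.1 -0.1  2.3 -0.   0.4  0.8  0.6  0.5]
[[ 38. 237.]
 [372. 229.]
 [ 56. 128.]
 [ 96. 296.]] [[ 0.565  0.341  0.111]
 [ 0.541 -0.12   0.105]
 [ 0.711  0.352  0.   ]
 [ 0.422  0.367  0.   ]]
```

View pics/crop1.png

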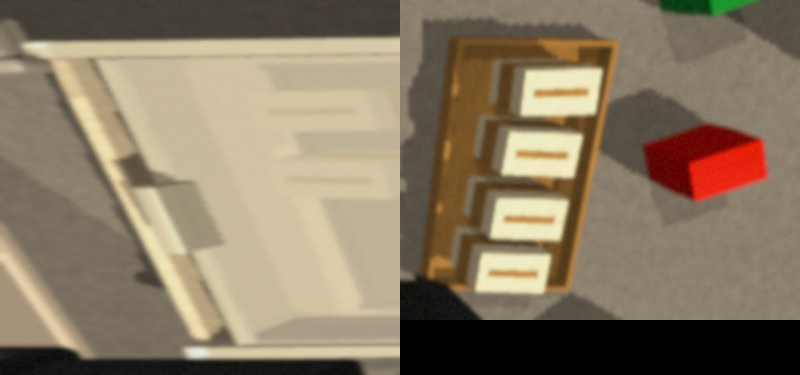

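The crop confirms four white cartons with brown bands in the flat, and only the red and green blocks beside it. Next I move over the left door for a closer look at its handle and the old cartons.

```bash
python3 -m inch '[{"tx":0,"ty":0,"tz":0,"roll":-1.2,"claw":0},{"tx":-3,"ty":-54,"tz":18,"roll":0,"claw":0},{"tx":-3,"ty":-54,"tz":18,"roll":0,"claw":0},{"tx":-3,"ty":-54,"tz":18,"roll":0,"claw":0},{"tx":-3,"ty":-54,"tz":18,"roll":0,"claw":0},{"tx":-3,"ty":-54,"tz":18,"roll":0,"claw":0},{"tx":0,"ty":-50,"tz":18,"roll":0,"claw":0},{"tx":0,"ty":0,"tz":0,"roll":0,"claw":0}]' >/dev/null; python3 look.py pics/w3.png old1 row_tray door_left_handle
```

```text
t 5.10 tcp [596.9 275.4 284. ] toolx [ 0.999 -0.047 -0.004] tooly [-0.047 -0.999  0.001] j [0.39 0.2  1.55 0.   1.39 2.01] grip 0.498 F [0.6 0.4 0. ]
row_tray 0.28 [566. 224.] 31406 w [ 0.543 -0.053] box [[0.689, 0.079], [0.68, -0.115], [0.368, -0.189], [0.379, 0.049]]
door_left_handle 0.85 [376. 210.] 48466 w [0.59 0.21] box [[0.699, 0.329], [0.687, 0.077], [0.419, 0.043], [0.434, 0.355]]
```

View pics/w3.png

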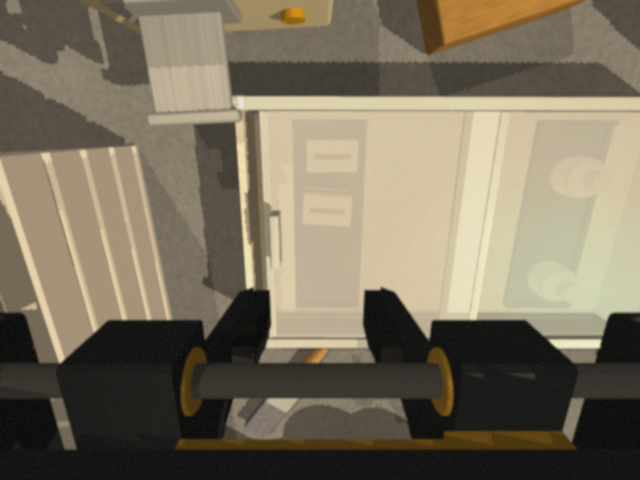

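The handle bar is at about (272,237), the back-left case corner at (237,97), the row tray spans columns 293–367, and the old carton tops are at (332,156) and (327,209).

```bash
python3 - <<'E'
from h import *
def L(n):
    d=np.load(n); return (float(d["f"]),float(d["cx"]),float(d["cy"]),d["P"])
C=L("pics/w3.npz"); C2=L("pics/w2.npz")
def tf(p,l):
    c,s=np.cos(p[2]),np.sin(p[2]); return np.c_[p[0]+c*l[:,0]-s*l[:,1],p[1]+s*l[:,0]+c*l[:,1],l[:,2]]
A=np.array([[.145,.25,.086],[-.145,.25,.086]]);pa=np.array([[236,97],[268,347]])
B=np.array([[.145,-.25,.086],[-.145,-.25,.086],[-.145,.25,.086]]);pb=np.array([[385,119],[379,314],[62,320]])
r=least_squares(lambda p:np.r_[(proj(C,tf(p,A))-pa)[[0,1,0],[0,1,1]],(proj(C2,tf(p,B))-pb).ravel()],[.56,.1,-.05]);print(r.x.round(4),r.fun.round(1))
p=r.x
print("handle meas",ray(C,[[272,237],[272,210],[272,264]],.111).round(3),"pred",tf(p,np.array([[0,.231,.111]])).round(3))
def inv(w):
    c,s=np.cos(p[2]),np.sin(p[2]); d=w[:,:2]-p[:2]; return np.c_[c*d[:,0]+s*d[:,1],-s*d[:,0]+c*d[:,1]]
print("old in case",inv(ray(C,[[332,156],[327,209]],.067)).round(3))
print("tray corners",inv(ray(C,[[293,120],[367,120],[297,308],[366,308]],.015)).round(3))
E
```

```text
[ 0.5541  0.1104 -0.0537] [-1.9  0.5 -0.3  2.3 -0.2  0.1  0.7  0.2 -0.1]
handle meas [[0.573 0.324 0.111]
 [0.602 0.321 0.111]
 [0.543 0.326 0.111]] pred [[0.566 0.341 0.111]]
old in case [[0.087 0.151]
 [0.028 0.155]]
tray corners [[ 0.126  0.196]
 [ 0.126  0.107]
 [-0.128  0.194]
 [-0.128  0.096]]
```

```bash
python3 -m inch '[{"tx":-29,"ty":-48,"tz":20,"roll":0.3,"claw":0},{"tx":0,"ty":0,"tz":55,"roll":0,"claw":0},{"tx":0,"ty":0,"tz":50,"roll":0,"claw":0},{"tx":0,"ty":0,"tz":40,"roll":0,"claw":0},{"tx":0,"ty":0,"tz":20,"roll":0,"claw":0},{"tx":0,"ty":0,"tz":0,"roll":0,"claw":-1},{"tx":0,"ty":0,"tz":0,"roll":0,"claw":-1},{"tx":0,"ty":0,"tz":0,"roll":0,"claw":-1}]'; python3 -c "from h import *; st()"
```

```text
time: 6.3
ee_pos: [0.5737, 0.3227, 0.1044]
orientation: [-3.138, 0.09, -0.006]
force: [-0.7, 0.4, 0.6]
grip_width: 0.185
grip_force: 0.0
t 6.30 tcp [573.7 322.7 104.4] toolx [ 0.998 -0.057  0.004] tooly [-0.057 -0.998 -0.002] j [ 0.47  0.31  1.75 -0.    1.07  2.1 ] grip 0.185 F [-0.7  0.4  0.6]
```

```bash
python3 -m inch '[{"tx":0,"ty":0,"tz":0,"roll":0,"claw":-1},{"tx":0,"ty":0,"tz":0,"roll":0,"claw":-1},{"tx":0,"ty":0,"tz":0,"roll":0,"claw":-1}]'; python3 -c "from h import *; st()"
```

```text
time: 6.68
ee_pos: [0.572, 0.3221, 0.102]
orientation: [-3.14, 0.09, -0.0]
force: [0.7, 0.5, -0.5]
grip_width: 0.005
grip_force: 0.0
t 6.67 tcp [572.  322.1 102. ] toolx [ 0.998 -0.057  0.   ] tooly [-0.057 -0.998 -0.   ] j [0.47 0.32 1.75 0.   1.07 2.1 ] grip 0.005 F [ 0.7  0.5 -0.5]
```

```bash
python3 look.py pics/w4.png; python3 - <<'E'
import cv2
from h import *
cams.grab_frame("top"); 
a=cv2.imread("pics/w4.png"); t=cams.grab_frame("top")[:,:,::-1]
o=np.zeros((600,800,3),np.uint8); o[:480,:640]=a; o[360:600,500:800]=cv2.resize(t[160:300,130:305],(300,240)); cv2.imwrite("pics/c4.png",o)
E
```

```text
t 6.67 tcp [572.  322.1 102. ] toolx [ 0.998 -0.057  0.   ] tooly [-0.057 -0.998 -0.   ] j [0.47 0.32 1.75 0.   1.07 2.1 ] grip 0.005 F [ 0.7  0.5 -0.5]
```

View pics/c4.png

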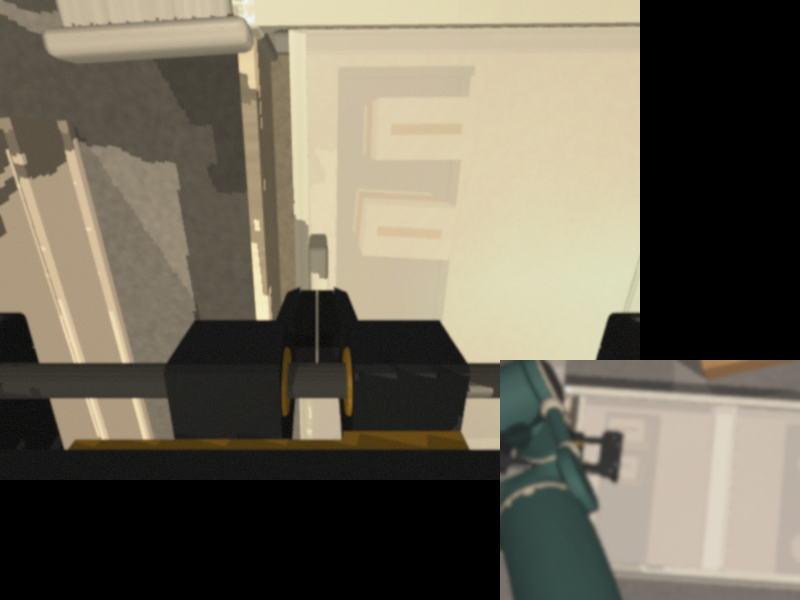

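```bash
python3 - <<'E'
from h import *
d=np.load("pics/w4.npz"); C=(float(d["f"]),float(d["cx"]),float(d["cy"]),d["P"])
for z in(.111,.083): print(ray(C,[[318,235],[318,278],[310,255],[327,255],[247,10]],z).round(4))
s=robot.state()["ee_pos"];print(proj(C,s+np.array([0,0,-.011])),proj(C,s))
E
```

```text
[[0.6026 0.3202 0.111 ]
 [0.5798 0.3215 0.111 ]
 [0.5925 0.3248 0.111 ]
 [0.592  0.3163 0.111 ]
 [0.6994 0.3437 0.111 ]]
[[0.5944 0.3206 0.083 ]
 [0.5676 0.3221 0.083 ]
 [0.5824 0.326  0.083 ]
 [0.5819 0.316  0.083 ]
 [0.7079 0.3481 0.083 ]]
[[317.73444551 276.45013187]] [[317.79398738 284.53146432]]
```

```bash
python3 - <<'E'
from h import *
s=cams.grab_frame("scene")[:,:,::-1]; a=cv2.imread("pics/w4.png")
C=cam("scene"); e=robot.state()["ee_pos"]; print(proj(C,e+[0,0,-.011]),proj(C,[[.572,.3205,.111],[.572,.3205,.083]]))
u,v=proj(C,e)[0].astype(int)
o=np.hstack([cv2.resize(s[v-50:v+50,u-65:u+65],(400,308),interpolation=3),cv2.resize(a[215:315,255:385],(400,308),interpolation=3)]); cv2.imwrite("pics/c5.png",o); print(u,v)
E
```

```text
[[455.41141784 367.11401944]] [[457.15009619 360.41931511]
 [453.83322782 368.84418038]]
456 363
```

View pics/c5.png

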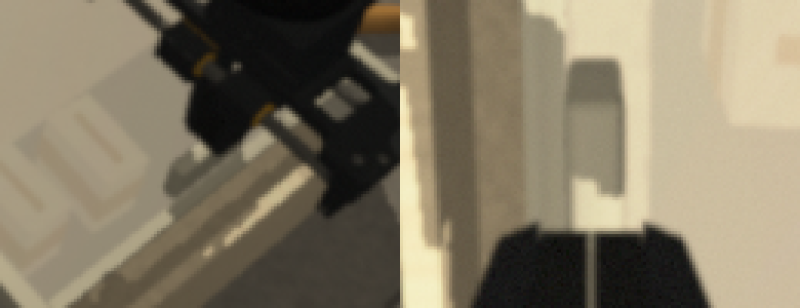

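```bash
python3 -m inch '[{"tx":0,"ty":0,"tz":0,"roll":0,"claw":-0.3},{"tx":0,"ty":0,"tz":0,"roll":0,"claw":-0.3},{"tx":0,"ty":0,"tz":0,"roll":0,"claw":-0.3},{"tx":0,"ty":2,"tz":4,"roll":0,"claw":-0.3},{"tx":0,"ty":0,"tz":4,"roll":0,"claw":-0.3},{"tx":0,"ty":0,"tz":0,"roll":0,"claw":-0.3}]'; python3 -c "from h import *; st()";python3 -m inch '[{"tx":0,"ty":0,"tz":0,"roll":0,"claw":-1},{"tx":0,"ty":0,"tz":0,"roll":0,"claw":-1},{"tx":0,"ty":0,"tz":0,"roll":0,"claw":-1},{"tx":0,"ty":0,"tz":0,"roll":0,"claw":-1}]'; python3 -c "from h import *; st()"
```

```text
time: 7.62
ee_pos: [0.5714, 0.3197, 0.093]
orientation: [3.14, -0.09, -0.002]
force: [-0.2, -0.2, 1.4]
grip_width: 0.349
grip_force: 0.0
t 7.62 tcp [571.4 319.7  93. ] toolx [ 0.998 -0.057 -0.001] tooly [-0.057 -0.998  0.001] j [0.47 0.32 1.76 0.   1.06 2.1 ] grip 0.349 F [-0.2 -0.2  1.4]
time: 8.12
ee_pos: [0.572, 0.3201, 0.0939]
orientation: [-3.14, 0.09, -0.0]
force: [-1.2, 0.7, 0.3]
grip_width: 0.006
grip_force: 0.0
t 8.12 tcp [572.  320.1  93.9] toolx [ 0.998 -0.057  0.   ] tooly [-0.057 -0.998 -0.   ] j [ 0.47  0.32  1.76 -0.    1.06  2.1 ] grip 0.006 F [-1.2  0.7  0.3]
```

The finger-tip geometry in the picture puts the tips about 25–35 mm higher than the stated tool offset implies, which explains the empty closings. I'll go down in small steps and watch the force.

```bash
python3 -m inch '[{"tx":0,"ty":0,"tz":0,"roll":0,"claw":-0.3},{"tx":0,"ty":0,"tz":0,"roll":0,"claw":-0.3},{"tx":0,"ty":0,"tz":0,"roll":0,"claw":-0.3},{"tx":0,"ty":0,"tz":4,"roll":0,"claw":-0.3},{"tx":0,"ty":0,"tz":4,"roll":0,"claw":-0.3},{"tx":0,"ty":0,"tz":4,"roll":0,"claw":-0.3},{"tx":0,"ty":0,"tz":0,"roll":0,"claw":-0.3}]'; python3 -m inch '[{"tx":0,"ty":0,"tz":0,"roll":0,"claw":-1},{"tx":0,"ty":0,"tz":0,"roll":0,"claw":-1},{"tx":0,"ty":0,"tz":0,"roll":0,"claw":-1},{"tx":0,"ty":0,"tz":0,"roll":0,"claw":-1}]'
```

```text
time: 9.0
ee_pos: [0.5714, 0.3198, 0.0811]
orientation: [3.14, -0.09, -0.002]
force: [0.4, 0.1, -0.1]
grip_width: 0.354
grip_force: 0.0
time: 9.5
ee_pos: [0.5721, 0.3202, 0.082]
orientation: [-3.14, 0.09, -0.001]
force: [0.0, 0.7, 0.3]
grip_width: 0.108
grip_force: 30.0
```

```bash
python3 -m inch '[{"tx":0,"ty":25,"tz":0,"roll":0,"claw":-1},{"tx":0,"ty":40,"tz":0,"roll":0,"claw":-1},{"tx":0,"ty":40,"tz":0,"roll":0,"claw":-1},{"tx":0,"ty":40,"tz":0,"roll":0,"claw":-1},{"tx":0,"ty":30,"tz":0,"roll":0,"claw":-1},{"tx":0,"ty":10,"tz":0,"roll":0,"claw":-1},{"tx":0,"ty":0,"tz":0,"roll":0,"claw":-1}]'; python3 -m inch '[{"tx":0,"ty":5,"tz":0,"roll":0,"claw":-1},{"tx":0,"ty":0,"tz":0,"roll":0,"claw":-1}]'
```

```text
time: 10.38
ee_pos: [0.5631, 0.1381, 0.0821]
orientation: [-3.133, 0.095, -0.007]
force: [6.6, 13.7, -6.9]
grip_width: 0.106
grip_force: 30.0
time: 10.62
ee_pos: [0.5631, 0.1381, 0.0822]
orientation: [-3.126, 0.095, -0.009]
force: [6.4, 28.0, -9.0]
grip_width: 0.107
grip_force: 30.0
```

```bash
python3 -m inch '[{"tx":0,"ty":-8,"tz":0,"roll":0,"claw":-1},{"tx":0,"ty":0,"tz":0,"roll":0,"claw":0.5},{"tx":0,"ty":0,"tz":0,"roll":0,"claw":0.5},{"tx":0,"ty":0,"tz":-60,"roll":0,"claw":0.5},{"tx":10,"ty":-41,"tz":-45,"roll":0,"claw":0.5},{"tx":10,"ty":-41,"tz":-45,"roll":0,"claw":0.5},{"tx":10,"ty":-41,"tz":-20,"roll":0,"claw":0.5},{"tx":0,"ty":0,"tz":0,"roll":0,"claw":0.5}]'; python3 look.py pics/w6.png old1 row_tray door_left_handle
```

```text
time: 11.62
ee_pos: [0.6, 0.2615, 0.2545]
orientation: [-3.138, 0.087, -0.006]
force: [0.5, -0.5, 0.2]
grip_width: 0.747
grip_force: 0.0
t 11.62 tcp [600.  261.5 254.5] toolx [ 0.998 -0.055  0.004] tooly [-0.055 -0.998 -0.002] j [0.37 0.2  1.61 0.   1.33 2.  ] grip 0.747 F [ 0.5 -0.5  0.2]
old1 0.93 [317. 215.] 1973 w [0.595 0.262] box [[0.575, 0.295], [0.618, 0.289], [0.611, 0.234], [0.568, 0.238]]
old1 0.78 [321. 164.] 1923 w [0.648 0.256] box [[0.669, 0.282], [0.666, 0.228], [0.631, 0.229], [0.634, 0.285]]
row_tray 0.81 [318. 247.] 10416 w [0.542 0.264] box [[0.691, 0.301], [0.686, 0.211], [0.431, 0.216], [0.437, 0.324]]
door_left_handle 0.81 [532. 218.] 44689 w [0.584 0.043] box [[0.437, 0.154], [0.691, 0.163], [0.68, -0.043], [0.424, -0.1]]
```

View pics/w6.png

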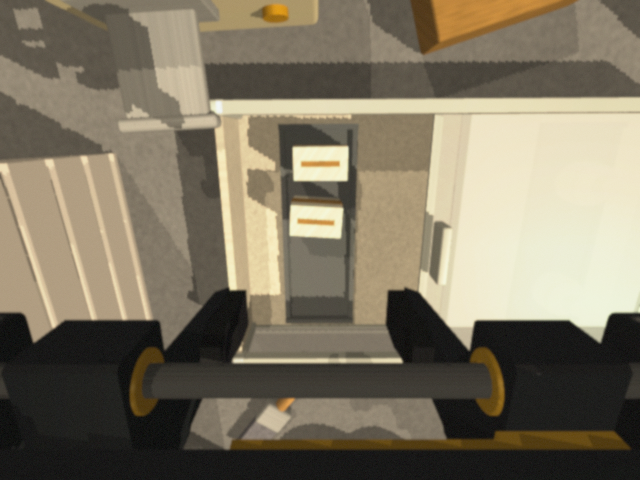

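Both old cartons stand in the tray, with their top bands at (321,163) and (316,221). The tray's outer corners are at about (281,124), (355,124), (286,321) and (352,321), and the door is fully open.

```bash
cat >> h.py <<'E'
CASE=np.array([.5541,.1104,-.0537])
def inv(w,p=CASE):
    c,s=np.cos(p[2]),np.sin(p[2]); d=np.atleast_2d(w)[:,:2]-p[:2]; return np.c_[c*d[:,0]+s*d[:,1],-s*d[:,0]+c*d[:,1]]
def fwd(l,p=CASE):
    c,s=np.cos(p[2]),np.sin(p[2]); l=np.atleast_2d(l); return np.c_[p[0]+c*l[:,0]-s*l[:,1],p[1]+s*l[:,0]+c*l[:,1]]
def L(n):
    d=np.load(n); return (float(d["f"]),float(d["cx"]),float(d["cy"]),d["P"])
def bands(C,im,z):
    "brown bands on carton tops: world centre, yaw of carton"
    b=im.astype(int); m=((b[:,:,2]>120)&(b[:,:,2]-b[:,:,0]>55)&(b[:,:,2]>b[:,:,1]+15)).astype(np.uint8)
    n,l,s,c=cv2.connectedComponentsWithStats(m); out=[]
    for i in range(1,n):
        if 40<s[i,4]<900:
            pts=np.argwhere(l==i)[:,::-1]; w=ray(C,pts,z)[:,:2]; ctr=w.mean(0); q=w-ctr
            u,S,v=np.linalg.svd(q,full_matrices=False); a=v[0]; a=a if a[1]>0 else -a
            out.append((c[i].round(),s[i,4],ctr.round(4),round(float(np.arctan2(-a[0],a[1])),3),np.ptp(q@a).round(3)))
    return out
E
python3 - <<'E'
from h import *
C=L("pics/w6.npz"); im=cv2.imread("pics/w6.png")
for o in bands(C,im,.067): print(*o,"case",inv(o[2]).round(4))
w=[[281,124],[355,124],[286,321],[352,321]]; print(inv(ray(C,w,.018)).round(4))
print(inv(ray(C,[[216,101],[447,250]],.086)).round(4))
E
```

```text
[59.  3.] 91 [0.8025 0.4834] -0.379 0.019 case [[0.228  0.3858]]
[323. 116.] 172 [0.6944 0.2512] -0.055 0.056 case [[0.1325 0.1481]]
[129. 237.] 630 [0.5799 0.4681] 1.568 0.188 case [[0.0066 0.3586]]
[104. 237.] 709 [0.5816 0.4957] 1.568 0.186 case [[0.0068 0.3862]]
[ 71. 237.] 775 [0.5836 0.5317] 1.569 0.183 case [[0.0068 0.4223]]
[320. 164.] 251 [0.649  0.2559] -0.043 0.039 case [[0.087  0.1504]]
[315. 222.] 223 [0.5881 0.2643] -0.115 0.04 case [[0.0257 0.1555]]
[499. 392.] 206 [0.3542 0.0442] -1.464 0.075 case [[-0.1961 -0.0768]]
[285. 404.] 159 [0.3499 0.3174] 0.748 0.029 case [[-0.215   0.1957]]
[[ 0.1265  0.1943]
 [ 0.1264  0.1112]
 [-0.1234  0.1957]
 [-0.1234  0.1072]]
[[1.447e-01 2.465e-01]
 [2.000e-04 1.840e-02]]
```

```bash
python3 -m inch '[{"tx":-12,"ty":-2,"tz":50,"roll":0,"claw":0.7},{"tx":0,"ty":0,"tz":50,"roll":0,"claw":0.7},{"tx":0,"ty":0,"tz":50,"roll":0,"claw":0.7},{"tx":0,"ty":0,"tz":40,"roll":0,"claw":0.7},{"tx":0,"ty":0,"tz":20,"roll":0,"claw":0.7},{"tx":0,"ty":0,"tz":15,"roll":0,"claw":0.7},{"tx":0,"ty":0,"tz":10,"roll":0,"claw":0.7},{"tx":0,"ty":0,"tz":0,"roll":0,"claw":0.7}]';python3 -m inch '[{"tx":0,"ty":0,"tz":0,"roll":0,"claw":-1},{"tx":0,"ty":0,"tz":0,"roll":0,"claw":-1},{"tx":0,"ty":0,"tz":0,"roll":0,"claw":-1},{"tx":0,"ty":0,"tz":0,"roll":0,"claw":-1}]'; python3 -c "
from h import *
s,M=st(); print(inv(s['ee_pos']))"
```

```text
time: 12.82
ee_pos: [0.5868, 0.2621, 0.017]
orientation: [-3.14, 0.09, -0.0]
force: [0.4, -0.2, -0.2]
grip_width: 0.851
grip_force: 0.0
time: 13.32
ee_pos: [0.5875, 0.2625, 0.018]
orientation: [-3.139, 0.09, -0.003]
force: [-0.2, -0.1, 5.9]
grip_width: 0.636
grip_force: 29.7
t 13.32 tcp [587.5 262.5  18. ] toolx [ 0.998 -0.057  0.002] tooly [-0.057 -0.998 -0.001] j [0.38 0.39 1.84 0.   0.92 2.01] grip 0.636 F [-0.2 -0.1  5.9]
[[0.02518276 0.15370073]]
```

```bash
python3 -m inch '[{"tx":0,"ty":0,"tz":-4,"roll":0,"claw":-1},{"tx":-40,"ty":2,"tz":0,"roll":0,"claw":-1},{"tx":-40,"ty":0,"tz":0,"roll":0,"claw":-1},{"tx":-30,"ty":0,"tz":0,"roll":0,"claw":-1},{"tx":-15,"ty":0,"tz":0,"roll":0,"claw":-1},{"tx":0,"ty":0,"tz":0,"roll":0,"claw":-1},{"tx":0,"ty":0,"tz":4,"roll":0,"claw":-1},{"tx":0,"ty":0,"tz":0,"roll":0,"claw":-1}]'; python3 -c "
from h import *
s,M=st(); print(inv(s['ee_pos']))"
```

```text
time: 14.32
ee_pos: [0.464, 0.2679, 0.0178]
orientation: [-3.139, 0.091, -0.004]
force: [0.0, 0.6, 5.4]
grip_width: 0.632
grip_force: 29.9
t 14.32 tcp [464.  267.9  17.8] toolx [ 0.998 -0.058  0.002] tooly [-0.058 -0.998 -0.001] j [0.48 0.21 2.07 0.   0.86 2.11] grip 0.632 F [0.  0.6 5.4]
[[-0.09846762  0.15247092]]
```

```bash
python3 -m inch '[{"tx":-2.5,"ty":0,"tz":0,"roll":0,"claw":-1},{"tx":0,"ty":0,"tz":0,"roll":0,"claw":-1},{"tx":0,"ty":0,"tz":0,"roll":0,"claw":0.6},{"tx":0,"ty":0,"tz":0,"roll":0,"claw":0.6},{"tx":0,"ty":0,"tz":0,"roll":0,"claw":0.6},{"tx":0,"ty":0,"tz":-60,"roll":0,"claw":0.6},{"tx":45,"ty":1,"tz":-20,"roll":0,"claw":0.6},{"tx":50,"ty":1,"tz":0,"roll":0,"claw":0.6}]';python3 -m inch '[{"tx":50,"ty":0,"tz":0,"roll":0,"claw":0.6},{"tx":43,"ty":0,"tz":0,"roll":0,"claw":0.6},{"tx":0,"ty":0,"tz":0,"roll":0,"claw":0.6}]'; python3 look.py pics/w7.png old1; python3 -c "
from h import *
s=robot.state(); print(inv(s['ee_pos']).round(4))
for o in bands(L('pics/w7.npz'),cv2.imread('pics/w7.png'),.067): print(*o,inv(o[2]).round(4))"
```

```text
time: 15.32
ee_pos: [0.5563, 0.2609, 0.0999]
orientation: [-3.138, 0.088, -0.007]
force: [0.0, 0.7, 0.6]
grip_width: 0.796
grip_force: 0.0
time: 15.7
ee_pos: [0.6492, 0.254, 0.096]
orientation: [3.14, -0.093, 0.001]
force: [-0.2, -0.0, -0.2]
grip_width: 0.799
grip_force: 0.0
t 15.70 tcp [649.2 254.   96. ] toolx [ 0.998 -0.059  0.   ] tooly [-0.059 -0.998  0.   ] j [ 0.34  0.39  1.66 -0.    1.09  1.97] grip 0.799 F [-0.2 -0.  -0.2]
old1 0.6 [315. 257.] 6360 w [0.655 0.255] box [[0.634, 0.287], [0.681, 0.282], [0.678, 0.228], [0.63, 0.229]]
[[0.0839 0.1486]]
[102.  41.] 260 [0.7791 0.3574] 0.029 0.022 [[0.2114 0.2587]]
[ 16. 283.] 851 [0.6475 0.4455] -1.567 0.068 [[0.0753 0.3396]]
[390. 268.] 78 [0.6447 0.2089] 1.292 0.017 [[0.0852 0.1032]]
[314. 266.] 606 [0.6486 0.256 ] -0.046 0.04 [[0.0865 0.1505]]
[235. 355.] 171 [0.5868 0.314 ] 1.201 0.02 [[0.0217 0.2051]]
[509. 391.] 229 [0.5457 0.1241] -1.443 0.044 [[-0.0091  0.0132]]
[255. 434.] 86 [0.5179 0.308 ] -1.145 0.017 [[-0.0468  0.1954]]
```

```bash
python3 -m inch '[{"tx":2.5,"ty":-2,"tz":30,"roll":0,"claw":0.6},{"tx":0,"ty":0,"tz":30,"roll":0,"claw":0.6},{"tx":0,"ty":0,"tz":19,"roll":0,"claw":0.6},{"tx":0,"ty":0,"tz":0,"roll":0,"claw":0.6},{"tx":0,"ty":0,"tz":0,"roll":0,"claw":-1},{"tx":0,"ty":0,"tz":0,"roll":0,"claw":-1},{"tx":0,"ty":0,"tz":0,"roll":0,"claw":-1},{"tx":0,"ty":0,"tz":0,"roll":0,"claw":-1}]'; python3 -m inch '[{"tx":0,"ty":0,"tz":-4,"roll":0,"claw":-1},{"tx":-40,"ty":0,"tz":0,"roll":0,"claw":-1},{"tx":-40,"ty":0,"tz":0,"roll":0,"claw":-1},{"tx":-40,"ty":0,"tz":0,"roll":0,"claw":-1},{"tx":-25,"ty":0,"tz":0,"roll":0,"claw":-1},{"tx":-5,"ty":0,"tz":0,"roll":0,"claw":-1},{"tx":0,"ty":0,"tz":0,"roll":0,"claw":-1}]'; python3 -c "
from h import *
s,M=st(); print(inv(s['ee_pos']))"
```

```text
time: 16.8
ee_pos: [0.6505, 0.2569, 0.0196]
orientation: [-3.139, 0.09, -0.004]
force: [-1.4, 0.6, 5.5]
grip_width: 0.634
grip_force: 30.0
time: 17.68
ee_pos: [0.5002, 0.2652, 0.022]
orientation: [-3.14, 0.089, -0.001]
force: [0.4, -0.4, -1.8]
grip_width: 0.636
grip_force: 30.0
t 17.68 tcp [500.2 265.2  22. ] toolx [ 0.998 -0.057  0.001] tooly [-0.057 -0.998 -0.   ] j [ 0.44  0.26  2.   -0.    0.88  2.07] grip 0.636 F [ 0.4 -0.4 -1.8]
[[-0.06212007  0.15165179]]
```

```bash
python3 -m inch '[{"tx":-3,"ty":0,"tz":0,"roll":0,"claw":-1},{"tx":0,"ty":0,"tz":4,"roll":0,"claw":-1},{"tx":0,"ty":0,"tz":0,"roll":0,"claw":-1},{"tx":0,"ty":0,"tz":0,"roll":0,"claw":0.6},{"tx":0,"ty":0,"tz":0,"roll":0,"claw":0.6},{"tx":0,"ty":0,"tz":0,"roll":0,"claw":0.6},{"tx":0,"ty":0,"tz":-60,"roll":0,"claw":0.6},{"tx":0,"ty":0,"tz":-60,"roll":0,"claw":0.6}]';python3 -m inch '[{"tx":20,"ty":0,"tz":-55,"roll":0,"claw":0.6},{"tx":20,"ty":0,"tz":-55,"roll":0,"claw":0.6},{"tx":0,"ty":0,"tz":0,"roll":0,"claw":0.6}]'; python3 look.py pics/w8.png old1; python3 -c "
from h import *
for o in bands(L('pics/w8.npz'),cv2.imread('pics/w8.png'),.067): print(*o,inv(o[2]).round(4))"
```

```text
time: 18.68
ee_pos: [0.4956, 0.2647, 0.1377]
orientation: [3.139, -0.09, -0.004]
force: [1.5, 0.7, -0.4]
grip_width: 0.801
grip_force: 0.0
time: 19.05
ee_pos: [0.541, 0.2642, 0.2543]
orientation: [-3.135, 0.091, -0.017]
force: [-0.1, -0.1, 0.2]
grip_width: 0.799
grip_force: 0.0
t 19.05 tcp [541.  264.2 254.3] toolx [ 0.998 -0.058  0.011] tooly [-0.058 -0.998 -0.005] j [ 0.41  0.1   1.73 -0.    1.31  2.04] grip 0.799 F [-0.1 -0.1  0.2]
old1 0.81 [321. 283.] 1447 w [0.459 0.266] box [[0.481, 0.296], [0.478, 0.24], [0.443, 0.241], [0.446, 0.298]]
old1 0.79 [321. 246.] 2063 w [0.503 0.264] box [[0.528, 0.292], [0.525, 0.237], [0.478, 0.239], [0.481, 0.296]]
[102. 217.] 877 [0.5449 0.4959] 1.567 0.236 [[-0.0299  0.3845]]
[127. 215.] 758 [0.5459 0.4685] 1.568 0.238 [[-0.0274  0.3571]]
[319. 252.] 216 [0.4967 0.2659] -0.056 0.04 [[-0.0657  0.1522]]
[319. 281.] 209 [0.4621 0.268 ] -0.05 0.04 [[-0.1003  0.1524]]
[304. 346.] 500 [0.3781 0.2906] 0.872 0.06 [[-0.1854  0.1705]]
[510. 393.] 174 [0.2957 0.0362] -1.483 0.063 [[-0.254 -0.088]]
```

Both old cartons are seated, at case x -0.100 and -0.066. Now the flat.

```bash
python3 -m inch '[{"tx":2,"ty":56,"tz":0,"roll":0,"claw":0.6},{"tx":2,"ty":56,"tz":0,"roll":0,"claw":0.6},{"tx":2,"ty":56,"tz":0,"roll":0,"claw":0.6},{"tx":2,"ty":56,"tz":0,"roll":0,"claw":0.6},{"tx":2,"ty":56,"tz":0,"roll":0,"claw":0.6},{"tx":2,"ty":56,"tz":0,"roll":0,"claw":0.6},{"tx":2,"ty":56,"tz":0,"roll":0,"claw":0.6},{"tx":2,"ty":56,"tz":0,"roll":0,"claw":0.6}]' >/dev/null;python3 -m inch '[{"tx":2,"ty":56,"tz":0,"roll":2,"claw":0.6},{"tx":2,"ty":56,"tz":0,"roll":0,"claw":0.6},{"tx":0,"ty":0,"tz":0,"roll":0,"claw":0.6},{"tx":0,"ty":0,"tz":0,"roll":0,"claw":0.6}]'; python3 look.py pics/w9.png new1; python3 -c "
from h import *
for o in bands(L('pics/w9.npz'),cv2.imread('pics/w9.png'),.062): print(*o)"
```

```text
time: 20.65
ee_pos: [0.5214, -0.296, 0.2454]
orientation: [-3.135, 0.145, 0.006]
force: [0.1, 0.4, 1.2]
grip_width: 0.803
grip_force: 0.0
t 20.65 tcp [ 521.4 -296.   245.4] toolx [ 0.996 -0.093 -0.004] tooly [-0.093 -0.996 -0.003] j [-0.56  0.11  1.73  0.    1.31  1.1 ] grip 0.803 F [0.1 0.4 1.2]
new1 0.92 [455. 216.] 2628 w [ 0.502 -0.439] box [[0.518, -0.404], [0.535, -0.466], [0.489, -0.485], [0.47, -0.42]]
new1 0.88 [336. 165.] 2064 w [ 0.566 -0.319] box [[0.588, -0.291], [0.583, -0.345], [0.545, -0.343], [0.55, -0.287]]
new1 0.84 [323. 295.] 1832 w [ 0.423 -0.293] box [[0.46, -0.267], [0.455, -0.321], [0.403, -0.318], [0.408, -0.262]]
new1 0.81 [329. 204.] 2106 w [ 0.527 -0.308] box [[0.547, -0.281], [0.542, -0.336], [0.5, -0.333], [0.505, -0.277]]
new1 0.79 [454.  77.] 3086 w [ 0.637 -0.435] box [[0.639, -0.392], [0.662, -0.463], [0.631, -0.479], [0.606, -0.407]]
new1 0.4 [398. 356.] 66 w [ 0.333 -0.377] box [[0.341, -0.372], [0.344, -0.377], [0.326, -0.385], [0.323, -0.38]]
[158.   3.] 202 [ 0.7204 -0.1728] -0.084 0.026
[317.  32.] 108 [ 0.6849 -0.3101] 0.42 0.033
[329. 146.] 64 [ 0.5851 -0.3136] -0.045 0.034
[334. 165.] 250 [ 0.5667 -0.3166] -0.044 0.039
[328. 211.] 219 [ 0.5197 -0.3065] -0.129 0.039
[326. 258.] 186 [ 0.4674 -0.3005] -0.106 0.04
[321. 296.] 175 [ 0.4218 -0.2912] -0.092 0.04
[508. 389.] 309 [ 0.2716 -0.5131] -1.452 0.088
```

View pics/w9.png

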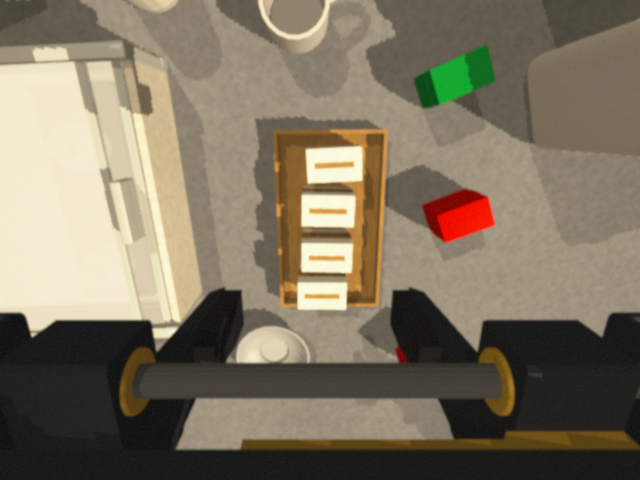

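The flat holds four cartons, with their bands at (334,165), (328,211), (326,258) and (321,296). I'll take the back one first.

```bash
python3 -m inch '[{"tx":47,"ty":16,"tz":30,"roll":-1.5,"claw":0.6},{"tx":0,"ty":0,"tz":60,"roll":0,"claw":0.6},{"tx":0,"ty":0,"tz":60,"roll":0,"claw":0.6},{"tx":0,"ty":0,"tz":45,"roll":0,"claw":0.6},{"tx":0,"ty":0,"tz":25,"roll":0,"claw":0.6},{"tx":0,"ty":0,"tz":12,"roll":0,"claw":0.6},{"tx":0,"ty":0,"tz":0,"roll":0,"claw":0.6},{"tx":0,"ty":0,"tz":0,"roll":0,"claw":-1}]';python3 -m inch '[{"tx":0,"ty":0,"tz":0,"roll":0,"claw":-1},{"tx":0,"ty":0,"tz":0,"roll":0,"claw":-1},{"tx":0,"ty":0,"tz":0,"roll":0,"claw":-1},{"tx":0,"ty":0,"tz":-60,"roll":0,"claw":-1},{"tx":0,"ty":0,"tz":-60,"roll":0,"claw":-1},{"tx":0,"ty":0,"tz":-60,"roll":0,"claw":-1},{"tx":0,"ty":0,"tz":0,"roll":0,"claw":-1}]'; python3 -c "
from h import *
s,M=st(); print('need mm tool', (M.T@np.r_[fwd([-.0275,.152])[0]-s['ee_pos'][:2],0]*1000).round(1))"
```

```text
time: 21.75
ee_pos: [0.5693, -0.3178, 0.0176]
orientation: [3.139, -0.103, 0.004]
force: [0.2, 0.1, 0.2]
grip_width: 0.708
grip_force: 0.0
time: 22.62
ee_pos: [0.5715, -0.3199, 0.2036]
orientation: [3.133, -0.104, 0.018]
force: [-0.5, 0.3, -1.3]
grip_width: 0.633
grip_force: 29.9
t 22.62 tcp [ 571.5 -319.9  203.6] toolx [ 0.998 -0.066  0.012] tooly [-0.066 -0.998  0.006] j [-0.55  0.22  1.67 -0.    1.23  1.09] grip 0.633 F [-0.5  0.3 -1.3]
need mm tool [ -75.2 -579.9   -4.5]
```

```bash
python3 -m inch '[{"tx":-7,"ty":-58,"tz":0,"roll":0,"claw":-1},{"tx":-7,"ty":-58,"tz":0,"roll":0,"claw":-1},{"tx":-7,"ty":-58,"tz":0,"roll":0,"claw":-1},{"tx":-7,"ty":-58,"tz":0,"roll":0,"claw":-1},{"tx":-7,"ty":-58,"tz":0,"roll":0,"claw":-1},{"tx":-7,"ty":-58,"tz":0,"roll":0,"claw":-1},{"tx":-7,"ty":-58,"tz":0,"roll":0,"claw":-1},{"tx":-7,"ty":-58,"tz":0,"roll":0,"claw":-1}]' >/dev/null;python3 -m inch '[{"tx":-7,"ty":-58,"tz":0,"roll":0,"claw":-1},{"tx":-10,"ty":-58,"tz":0,"roll":0,"claw":-1},{"tx":0,"ty":0,"tz":50,"roll":-0.7,"claw":-1},{"tx":0,"ty":0,"tz":30,"roll":0,"claw":-1},{"tx":0,"ty":0,"tz":0,"roll":0,"claw":-1},{"tx":0,"ty":0,"tz":0,"roll":0,"claw":-1}]'; python3 -c "
from h import *
s,M=st(); print('need mm tool', (M.T@np.r_[fwd([-.0255,.152])[0]-s['ee_pos'][:2],0]*1000).round(1))"
```

```text
time: 24.38
ee_pos: [0.5335, 0.2659, 0.1161]
orientation: [-3.14, 0.085, -0.0]
force: [-0.2, -0.2, -0.9]
grip_width: 0.636
grip_force: 29.9
t 24.38 tcp [533.5 265.9 116.1] toolx [ 0.999 -0.054  0.   ] tooly [-0.054 -0.999 -0.   ] j [ 0.42  0.2   1.88 -0.    1.07  2.05] grip 0.636 F [-0.2 -0.2 -0.9]
need mm tool [3.4 2.2 0. ]
```

```bash
python3 -m inch '[{"tx":3.4,"ty":2.2,"tz":40,"roll":0,"claw":-1},{"tx":0,"ty":0,"tz":35,"roll":0,"claw":-1},{"tx":0,"ty":0,"tz":12,"roll":0,"claw":-1},{"tx":0,"ty":0,"tz":5,"roll":0,"claw":-1},{"tx":0,"ty":0,"tz":2,"roll":0,"claw":-1},{"tx":0,"ty":0,"tz":0,"roll":0,"claw":-1}]'; python3 -c "
from h import *
s,M=st(); print(inv(s['ee_pos']))"
```

```text
time: 25.12
ee_pos: [0.5376, 0.2642, 0.0232]
orientation: [-3.139, 0.084, -0.003]
force: [0.5, 1.0, -0.5]
grip_width: 0.635
grip_force: 29.9
t 25.12 tcp [537.6 264.2  23.2] toolx [ 0.999 -0.054  0.002] tooly [-0.054 -0.999 -0.001] j [0.42 0.31 1.93 0.   0.9  2.04] grip 0.635 F [ 0.5  1.  -0.5]
[[-0.02473028  0.15266457]]
```

```bash
python3 -m inch '[{"tx":0,"ty":0,"tz":3,"roll":0,"claw":-1},{"tx":0,"ty":0,"tz":0,"roll":0,"claw":-1},{"tx":0,"ty":0,"tz":0,"roll":0,"claw":0.6},{"tx":0,"ty":0,"tz":0,"roll":0,"claw":0.6},{"tx":0,"ty":0,"tz":0,"roll":0,"claw":0.6},{"tx":0,"ty":0,"tz":-60,"roll":0,"claw":0.6},{"tx":0,"ty":0,"tz":-60,"roll":0,"claw":0.6},{"tx":0,"ty":0,"tz":-60,"roll":0,"claw":0.6}]';python3 -m inch '[{"tx":0,"ty":0,"tz":-45,"roll":0,"claw":0.6},{"tx":0,"ty":0,"tz":0,"roll":0,"claw":0.6}]'; python3 look.py pics/w10.png ; python3 -c "
from h import *
for o in bands(L('pics/w10.npz'),cv2.imread('pics/w10.png'),.067):
  if .035<o[4]<.045:print(*o,inv(o[2]).round(4))"
python3 -m inch '[{"tx":1,"ty":58,"tz":0,"roll":0,"claw":0.6},{"tx":1,"ty":58,"tz":0,"roll":0,"claw":0.6},{"tx":1,"ty":58,"tz":0,"roll":0,"claw":0.6},{"tx":1,"ty":58,"tz":0,"roll":0,"claw":0.6},{"tx":1,"ty":58,"tz":0,"roll":0,"claw":0.6},{"tx":1,"ty":58,"tz":0,"roll":0,"claw":0.6},{"tx":1,"ty":58,"tz":0,"roll":0,"claw":0.6},{"tx":1,"ty":58,"tz":0,"roll":0,"claw":0.6}]' >/dev/null;python3 -m inch '[{"tx":1,"ty":58,"tz":0,"roll":2,"claw":0.6},{"tx":1,"ty":47,"tz":0,"roll":1,"claw":0.6},{"tx":0,"ty":0,"tz":0,"roll":0,"claw":0.6},{"tx":0,"ty":0,"tz":0,"roll":0,"claw":0.6}]' >/dev/null; python3 look.py pics/w11.png; python3 -c "
from h import *
s,M=st()
for o in bands(L('pics/w11.npz'),cv2.imread('pics/w11.png'),.062):
  if .035<o[4]<.045:print(*o,(M.T@np.r_[o[2]-s['ee_pos'][:2],0]*1000).round(1))"
```

```text
time: 26.12
ee_pos: [0.5361, 0.2635, 0.2]
orientation: [3.14, -0.084, -0.001]
force: [1.7, 0.3, -0.3]
grip_width: 0.795
grip_force: 0.0
time: 26.38
ee_pos: [0.5393, 0.2649, 0.2493]
orientation: [-3.136, 0.084, -0.014]
force: [-0.6, 0.5, 0.1]
grip_width: 0.8
grip_force: 0.0
t 26.38 tcp [539.3 264.9 249.3] toolx [ 0.999 -0.054  0.009] tooly [-0.054 -0.999 -0.004] j [0.42 0.1  1.73 0.   1.3  2.04] grip 0.8 F [-0.6  0.5  0.1]
[318. 216.] 236 [0.5354 0.2648] -0.038 0.04 [[-0.027   0.1532]]
[319. 251.] 216 [0.4965 0.2661] -0.061 0.039 [[-0.0659  0.1524]]
[319. 280.] 213 [0.4622 0.2682] -0.049 0.039 [[-0.1002  0.1526]]
t 27.93 tcp [ 513.3 -304.   241.3] toolx [ 0.994 -0.106 -0.004] tooly [-0.106 -0.994 -0.003] j [-0.58  0.1   1.74  0.    1.3   1.1 ] grip 0.798 F [-0.7 -0.1  0.2]
t 27.98 tcp [ 513.7 -303.6  242. ] toolx [ 0.994 -0.105 -0.003] tooly [-0.105 -0.994 -0.002] j [-0.58  0.1   1.74  0.    1.3   1.1 ] grip 0.797 F [ 0.4  1.3 -0.1]
[319. 205.] 228 [ 0.5198 -0.3063] -0.125 0.039 [ 6.4  2.  -0. ]
[319. 253.] 186 [ 0.4673 -0.3009] -0.104 0.039 [-46.4   2.2   0.1]
[315. 292.] 176 [ 0.4215 -0.2913] -0.105 0.039 [-92.9  -2.6   0.3]
```

```bash
python3 -m inch '[{"tx":6,"ty":2,"tz":30,"roll":0,"claw":0.6},{"tx":0,"ty":0,"tz":60,"roll":0,"claw":0.6},{"tx":0,"ty":0,"tz":60,"roll":0,"claw":0.6},{"tx":0,"ty":0,"tz":45,"roll":0,"claw":0.6},{"tx":0,"ty":0,"tz":20,"roll":0,"claw":0.6},{"tx":0,"ty":0,"tz":10,"roll":0,"claw":0.6},{"tx":0,"ty":0,"tz":0,"roll":0,"claw":0.6},{"tx":0,"ty":0,"tz":0,"roll":0,"claw":-1}]';python3 -m inch '[{"tx":0,"ty":0,"tz":0,"roll":0,"claw":-1},{"tx":0,"ty":0,"tz":0,"roll":0,"claw":-1},{"tx":0,"ty":0,"tz":0,"roll":0,"claw":-1}]';python3 -m inch '[{"tx":0,"ty":0,"tz":-60,"roll":0,"claw":-1},{"tx":0,"ty":0,"tz":-60,"roll":0,"claw":-1},{"tx":0,"ty":0,"tz":-60,"roll":-1,"claw":-1},{"tx":0,"ty":0,"tz":0,"roll":-2,"claw":-1},{"tx":0,"ty":0,"tz":0,"roll":0,"claw":-1}]'; python3 -c "
from h import *
s,M=st(); print('need mm tool', (M.T@np.r_[fwd([.010,.152])[0]-s['ee_pos'][:2],0]*1000).round(1))"
```

```text
time: 28.98
ee_pos: [0.5217, -0.3085, 0.0209]
orientation: [3.135, -0.166, 0.005]
force: [0.2, -0.1, -1.0]
grip_width: 0.714
grip_force: 0.0
time: 29.35
ee_pos: [0.5215, -0.3085, 0.0208]
orientation: [3.136, -0.167, 0.005]
force: [-0.4, -0.0, 6.1]
grip_width: 0.63
grip_force: 30.0
time: 29.98
ee_pos: [0.5196, -0.3074, 0.1985]
orientation: [-3.14, 0.085, 0.001]
force: [0.1, -0.7, -1.7]
grip_width: 0.63
grip_force: 30.0
t 29.98 tcp [ 519.6 -307.4  198.5] toolx [ 0.999 -0.054 -0.   ] tooly [-0.054 -0.999 -0.   ] j [-0.58  0.14  1.78 -0.    1.22  1.05] grip 0.63 F [ 0.1 -0.7 -1.7]
need mm tool [ 2.19e+01 -5.71e+02  1.00e-01]
```

```bash
python3 -m inch '[{"tx":2.4,"ty":-57,"tz":0,"roll":0,"claw":-1},{"tx":2.4,"ty":-57,"tz":0,"roll":0,"claw":-1},{"tx":2.4,"ty":-57,"tz":0,"roll":0,"claw":-1},{"tx":2.4,"ty":-57,"tz":0,"roll":0,"claw":-1},{"tx":2.4,"ty":-57,"tz":0,"roll":0,"claw":-1},{"tx":2.4,"ty":-57,"tz":0,"roll":0,"claw":-1},{"tx":2.4,"ty":-57,"tz":0,"roll":0,"claw":-1},{"tx":2.4,"ty":-57,"tz":0,"roll":0,"claw":-1}]' >/dev/null;python3 -m inch '[{"tx":2.4,"ty":-57,"tz":0,"roll":0,"claw":-1},{"tx":2.4,"ty":-58,"tz":0,"roll":0,"claw":-1},{"tx":0,"ty":0,"tz":50,"roll":0,"claw":-1},{"tx":0,"ty":0,"tz":30,"roll":0,"claw":-1},{"tx":0,"ty":0,"tz":0,"roll":0,"claw":-1},{"tx":0,"ty":0,"tz":0,"roll":0,"claw":-1}]'; python3 -c "
from h import *
s,M=st(); print('need mm tool', (M.T@np.r_[fwd([.0117,.152])[0]-s['ee_pos'][:2],0]*1000).round(1))"
```

```text
time: 31.72
ee_pos: [0.5745, 0.261, 0.1183]
orientation: [3.14, -0.085, -0.002]
force: [-0.1, 1.1, -1.5]
grip_width: 0.636
grip_force: 30.0
t 31.73 tcp [574.5 261.  118.3] toolx [ 0.999 -0.054 -0.001] tooly [-0.054 -0.999  0.001] j [ 0.39  0.26  1.8  -0.    1.09  2.01] grip 0.636 F [-0.1  1.1 -1.5]
need mm tool [-0.6 -0.5  0. ]
```

```bash
python3 -m inch '[{"tx":-0.6,"ty":0,"tz":40,"roll":0,"claw":-1},{"tx":0,"ty":0,"tz":35,"roll":0,"claw":-1},{"tx":0,"ty":0,"tz":12,"roll":0,"claw":-1},{"tx":0,"ty":0,"tz":5,"roll":0,"claw":-1},{"tx":0,"ty":0,"tz":2,"roll":0,"claw":-1},{"tx":0,"ty":0,"tz":0,"roll":0,"claw":-1}]';python3 -m inch '[{"tx":0,"ty":0,"tz":1,"roll":0,"claw":-1},{"tx":0,"ty":0,"tz":0,"roll":0,"claw":0.6},{"tx":0,"ty":0,"tz":0,"roll":0,"claw":0.6},{"tx":0,"ty":0,"tz":0,"roll":0,"claw":0.6},{"tx":0,"ty":0,"tz":-60,"roll":0,"claw":0.6},{"tx":0,"ty":0,"tz":-60,"roll":0,"claw":0.6},{"tx":0,"ty":0,"tz":-60,"roll":0,"claw":0.6},{"tx":0,"ty":0,"tz":-45,"roll":0,"claw":0.6}]';python3 -m inch '[{"tx":0,"ty":0,"tz":0,"roll":0,"claw":0.6}]' >/dev/null; python3 look.py pics/w12.png ; python3 -c "
from h import *
for o in bands(L('pics/w12.npz'),cv2.imread('pics/w12.png'),.067):
  if .035<o[4]<.045:print(*o,inv(o[2]).round(4))"
python3 -m inch '[{"tx":-9,"ty":57,"tz":0,"roll":0,"claw":0.6},{"tx":-9,"ty":57,"tz":0,"roll":0,"claw":0.6},{"tx":-9,"ty":57,"tz":0,"roll":0,"claw":0.6},{"tx":-9,"ty":57,"tz":0,"roll":0,"claw":0.6},{"tx":-9,"ty":57,"tz":0,"roll":0,"claw":0.6},{"tx":-9,"ty":57,"tz":0,"roll":0,"claw":0.6},{"tx":-9,"ty":57,"tz":0,"roll":0,"claw":0.6},{"tx":-9,"ty":57,"tz":0,"roll":0,"claw":0.6}]' >/dev/null;python3 -m inch '[{"tx":0,"ty":57,"tz":0,"roll":2,"claw":0.6},{"tx":0,"ty":47,"tz":0,"roll":1,"claw":0.6},{"tx":0,"ty":0,"tz":0,"roll":0,"claw":0.6},{"tx":0,"ty":0,"tz":0,"roll":0,"claw":0.6}]' >/dev/null; python3 look.py pics/w13.png; python3 -c "
from h import *
s,M=st()
for o in bands(L('pics/w13.npz'),cv2.imread('pics/w13.png'),.062):
  if .035<o[4]<.045:print(*o,(M.T@np.r_[o[2]-s['ee_pos'][:2],0]*1000).round(1))"
```

```text
time: 32.48
ee_pos: [0.5752, 0.2618, 0.0262]
orientation: [-3.14, 0.084, -0.003]
force: [0.0, 0.1, -0.7]
grip_width: 0.632
grip_force: 30.0
time: 33.48
ee_pos: [0.5747, 0.2616, 0.2521]
orientation: [-3.139, 0.084, -0.004]
force: [0.5, 0.2, -0.6]
grip_width: 0.799
grip_force: 0.0
t 33.60 tcp [576.9 262.5 254.8] toolx [ 0.999 -0.054  0.009] tooly [-0.054 -0.999 -0.004] j [0.39 0.16 1.66 0.   1.32 2.01] grip 0.8 F [-0.8 -0.4  0.8]
[318. 215.] 232 [0.5735 0.2623] -0.054 0.04 [[0.0112 0.1527]]
[317. 249.] 211 [0.5355 0.2654] -0.032 0.04 [[-0.0269  0.1538]]
[319. 281.] 209 [0.4964 0.2659] -0.056 0.04 [[-0.066   0.1522]]
[318. 309.] 191 [0.4621 0.2682] -0.05 0.04 [[-0.1003  0.1526]]
t 35.15 tcp [ 469.5 -292.9  246.5] toolx [ 0.994 -0.107 -0.003] tooly [-0.107 -0.994 -0.002] j [-0.6   0.02  1.82  0.    1.3   1.07] grip 0.798 F [-0.5  0.1 -0.1]
t 35.20 tcp [ 469.9 -292.6  247.1] toolx [ 0.994 -0.105 -0.003] tooly [-0.105 -0.994 -0.002] j [-0.6   0.02  1.82  0.    1.3   1.07] grip 0.801 F [ 0.5 -0.3  0.1]
[325. 211.] 220 [ 0.4673 -0.3009] -0.11 0.04 [-1.7  8.6 -0. ]
[321. 253.] 193 [ 0.4216 -0.2919] -0.09 0.04 [-48.1   4.4   0.1]
```

```bash
python3 -m inch '[{"tx":-3,"ty":8.5,"tz":30,"roll":0,"claw":0.6},{"tx":0,"ty":0,"tz":60,"roll":0,"claw":0.6},{"tx":0,"ty":0,"tz":60,"roll":0,"claw":0.6},{"tx":0,"ty":0,"tz":45,"roll":0,"claw":0.6},{"tx":0,"ty":0,"tz":22,"roll":0,"claw":0.6},{"tx":0,"ty":0,"tz":10,"roll":0,"claw":0.6},{"tx":0,"ty":0,"tz":0,"roll":0,"claw":0.6},{"tx":0,"ty":0,"tz":0,"roll":0,"claw":-1}]';python3 -m inch '[{"tx":0,"ty":0,"tz":0,"roll":0,"claw":-1},{"tx":0,"ty":0,"tz":0,"roll":0,"claw":-1},{"tx":0,"ty":0,"tz":0,"roll":0,"claw":-1}]';python3 -m inch '[{"tx":0,"ty":0,"tz":-60,"roll":0,"claw":-1},{"tx":0,"ty":0,"tz":-60,"roll":0,"claw":-1},{"tx":0,"ty":0,"tz":-60,"roll":-1,"claw":-1},{"tx":0,"ty":0,"tz":0,"roll":-2,"claw":-1},{"tx":0,"ty":0,"tz":0,"roll":0,"claw":-1}]'; python3 -c "
from h import *
s,M=st(); print('need mm tool', (M.T@np.r_[fwd([.048,.152])[0]-s['ee_pos'][:2],0]*1000).round(1))"
```

```text
time: 36.2
ee_pos: [0.4679, -0.3024, 0.0233]
orientation: [3.136, -0.166, 0.003]
force: [0.5, -1.2, -0.4]
grip_width: 0.713
grip_force: 0.0
time: 36.58
ee_pos: [0.4678, -0.3026, 0.0234]
orientation: [3.136, -0.167, 0.004]
force: [0.1, 1.8, 6.0]
grip_width: 0.638
grip_force: 30.0
time: 37.2
ee_pos: [0.4661, -0.3018, 0.2013]
orientation: [-3.14, 0.085, 0.001]
force: [-0.6, 0.7, -1.4]
grip_width: 0.633
grip_force: 30.0
t 37.20 tcp [ 466.1 -301.8  201.3] toolx [ 0.999 -0.054 -0.001] tooly [-0.054 -0.999 -0.   ] j [-0.62  0.05  1.88 -0.    1.22  1.01] grip 0.633 F [-0.6  0.7 -1.4]
need mm tool [ 113.6 -568.4    0. ]
```

```bash
python3 -m inch '[{"tx":11.4,"ty":-57,"tz":0,"roll":0,"claw":-1},{"tx":11.4,"ty":-57,"tz":0,"roll":0,"claw":-1},{"tx":11.4,"ty":-57,"tz":0,"roll":0,"claw":-1},{"tx":11.4,"ty":-57,"tz":0,"roll":0,"claw":-1},{"tx":11.4,"ty":-57,"tz":0,"roll":0,"claw":-1},{"tx":11.4,"ty":-57,"tz":0,"roll":0,"claw":-1},{"tx":11.4,"ty":-57,"tz":0,"roll":0,"claw":-1},{"tx":11.4,"ty":-57,"tz":0,"roll":0,"claw":-1}]' >/dev/null;python3 -m inch '[{"tx":11.4,"ty":-57,"tz":0,"roll":0,"claw":-1},{"tx":11.4,"ty":-55,"tz":0,"roll":0,"claw":-1},{"tx":0,"ty":0,"tz":50,"roll":0,"claw":-1},{"tx":0,"ty":0,"tz":30,"roll":0,"claw":-1},{"tx":0,"ty":0,"tz":0,"roll":0,"claw":-1},{"tx":0,"ty":0,"tz":0,"roll":0,"claw":-1}]'; python3 -c "
from h import *
s,M=st(); print('need mm tool', (M.T@np.r_[fwd([.0485,.152])[0]-s['ee_pos'][:2],0]*1000).round(1))"
```

```text
time: 38.95
ee_pos: [0.6107, 0.2587, 0.1213]
orientation: [3.14, -0.085, -0.002]
force: [-0.6, 0.1, -0.4]
grip_width: 0.635
grip_force: 30.0
t 38.95 tcp [610.7 258.7 121.3] toolx [ 0.999 -0.054 -0.001] tooly [-0.054 -0.999  0.001] j [ 0.36  0.31  1.72 -0.    1.11  1.99] grip 0.635 F [-0.6  0.1 -0.4]
need mm tool [-0.1 -0.8 -0. ]
```

```bash
python3 -m inch '[{"tx":0,"ty":0,"tz":40,"roll":0,"claw":-1},{"tx":0,"ty":0,"tz":35,"roll":0,"claw":-1},{"tx":0,"ty":0,"tz":12,"roll":0,"claw":-1},{"tx":0,"ty":0,"tz":5,"roll":0,"claw":-1},{"tx":0,"ty":0,"tz":2,"roll":0,"claw":-1},{"tx":0,"ty":0,"tz":0,"roll":0,"claw":-1}]';python3 -m inch '[{"tx":0,"ty":0,"tz":1,"roll":0,"claw":-1},{"tx":0,"ty":0,"tz":0,"roll":0,"claw":0.6},{"tx":0,"ty":0,"tz":0,"roll":0,"claw":0.6},{"tx":0,"ty":0,"tz":0,"roll":0,"claw":0.6},{"tx":0,"ty":0,"tz":-60,"roll":0,"claw":0.6},{"tx":0,"ty":0,"tz":-60,"roll":0,"claw":0.6},{"tx":0,"ty":0,"tz":-60,"roll":0,"claw":0.6},{"tx":0,"ty":0,"tz":-45,"roll":0,"claw":0.6}]';python3 -m inch '[{"tx":0,"ty":0,"tz":0,"roll":0,"claw":0.6}]' >/dev/null; python3 look.py pics/w14.png ; python3 -c "
from h import *
for o in bands(L('pics/w14.npz'),cv2.imread('pics/w14.png'),.067):
  if .035<o[4]<.045:print(*o,inv(o[2]).round(4))"
python3 -m inch '[{"tx":-19,"ty":57,"tz":0,"roll":0,"claw":0.6},{"tx":-19,"ty":57,"tz":0,"roll":0,"claw":0.6},{"tx":-19,"ty":57,"tz":0,"roll":0,"claw":0.6},{"tx":-19,"ty":57,"tz":0,"roll":0,"claw":0.6},{"tx":-19,"ty":57,"tz":0,"roll":0,"claw":0.6},{"tx":-19,"ty":57,"tz":0,"roll":0,"claw":0.6},{"tx":-19,"ty":57,"tz":0,"roll":0,"claw":0.6},{"tx":-19,"ty":57,"tz":0,"roll":0,"claw":0.6}]' >/dev/null;python3 -m inch '[{"tx":0,"ty":57,"tz":0,"roll":2,"claw":0.6},{"tx":0,"ty":37,"tz":0,"roll":1,"claw":0.6},{"tx":0,"ty":0,"tz":0,"roll":0,"claw":0.6},{"tx":0,"ty":0,"tz":0,"roll":0,"claw":0.6}]' >/dev/null; python3 look.py pics/w15.png; python3 -c "
from h import *
s,M=st()
for o in bands(L('pics/w15.npz'),cv2.imread('pics/w15.png'),.062):
  if .035<o[4]<.045:print(*o,(M.T@np.r_[o[2]-s['ee_pos'][:2],0]*1000).round(1))"
```

```text
time: 39.7
ee_pos: [0.6121, 0.2595, 0.0293]
orientation: [-3.14, 0.084, -0.004]
force: [0.1, 0.4, -1.1]
grip_width: 0.632
grip_force: 30.0
time: 40.7
ee_pos: [0.6116, 0.2593, 0.2552]
orientation: [-3.139, 0.084, -0.005]
force: [0.1, -0.3, -0.8]
grip_width: 0.8
grip_force: 0.0
t 40.83 tcp [613.8 260.1 258. ] toolx [ 0.999 -0.054  0.01 ] tooly [-0.054 -0.999 -0.004] j [ 0.36  0.22  1.58 -0.    1.33  1.99] grip 0.798 F [ 0.  -0.1 -0.1]
[318. 213.] 214 [0.6115 0.26  ] -0.052 0.039 [[0.0493 0.1525]]
[318. 247.] 192 [0.5734 0.2624] -0.05 0.039 [[0.0111 0.1528]]
[317. 279.] 184 [0.5353 0.2648] -0.039 0.039 [[-0.0271  0.1532]]
[318. 309.] 181 [0.4967 0.2659] -0.054 0.04 [[-0.0657  0.1522]]
[318. 335.] 165 [0.4621 0.2682] -0.053 0.04 [[-0.1003  0.1526]]
[288. 407.] 260 [0.357  0.3129] 0.838 0.043 [[-0.2077  0.1916]]
t 42.38 tcp [ 427.5 -280.8  249.8] toolx [ 0.994 -0.106 -0.003] tooly [-0.106 -0.994 -0.002] j [-0.63 -0.07  1.9   0.    1.31  1.05] grip 0.804 F [ 0.2  0.3 -0.4]
t 42.42 tcp [ 427.9 -280.5  250.3] toolx [ 0.994 -0.105 -0.002] tooly [-0.105 -0.994 -0.002] j [-0.63 -0.07  1.9   0.    1.31  1.05] grip 0.801 F [-1.   0.7  0.4]
[328. 214.] 213 [ 0.4219 -0.2918] -0.093 0.04 [-4.7 11.9 -0. ]
[123. 397.] 116 [ 0.2099 -0.0059] 1.361 0.043 [-245.6 -250.2    1. ]
```

```bash
python3 -m inch '[{"tx":-6,"ty":11.5,"tz":30,"roll":0,"claw":0.6},{"tx":0,"ty":0,"tz":60,"roll":0,"claw":0.6},{"tx":0,"ty":0,"tz":60,"roll":0,"claw":0.6},{"tx":0,"ty":0,"tz":45,"roll":0,"claw":0.6},{"tx":0,"ty":0,"tz":24,"roll":0,"claw":0.6},{"tx":0,"ty":0,"tz":10,"roll":0,"claw":0.6},{"tx":0,"ty":0,"tz":0,"roll":0,"claw":0.6},{"tx":0,"ty":0,"tz":0,"roll":0,"claw":-1}]';python3 -m inch '[{"tx":0,"ty":0,"tz":0,"roll":0,"claw":-1},{"tx":0,"ty":0,"tz":0,"roll":0,"claw":-1},{"tx":0,"ty":0,"tz":0,"roll":0,"claw":-1}]';python3 -m inch '[{"tx":0,"ty":0,"tz":-60,"roll":0,"claw":-1},{"tx":0,"ty":0,"tz":-60,"roll":0,"claw":-1},{"tx":0,"ty":0,"tz":-60,"roll":-1,"claw":-1},{"tx":0,"ty":0,"tz":0,"roll":-2,"claw":-1},{"tx":0,"ty":0,"tz":0,"roll":0,"claw":-1}]'; python3 -c "
from h import *
s,M=st(); print('need mm tool', (M.T@np.r_[fwd([.086,.152])[0]-s['ee_pos'][:2],0]*1000).round(1))"
```

```text
time: 43.42
ee_pos: [0.4224, -0.2932, 0.0243]
orientation: [3.136, -0.165, 0.003]
force: [0.6, -0.3, 0.2]
grip_width: 0.704
grip_force: 0.0
time: 43.8
ee_pos: [0.4224, -0.2934, 0.0244]
orientation: [3.136, -0.167, 0.004]
force: [0.5, 2.3, 6.0]
grip_width: 0.633
grip_force: 30.0
time: 44.42
ee_pos: [0.4207, -0.2925, 0.2025]
orientation: [-3.14, 0.085, 0.0]
force: [-0.2, -0.1, -1.3]
grip_width: 0.633
grip_force: 30.0
t 44.42 tcp [ 420.7 -292.5  202.5] toolx [ 0.999 -0.054 -0.   ] tooly [-0.054 -0.999 -0.   ] j [-0.66 -0.04  1.96 -0.    1.22  0.97] grip 0.633 F [-0.2 -0.1 -1.3]
need mm tool [ 197.4 -561.5   -0. ]
```

```bash
python3 -m inch '[{"tx":19.8,"ty":-56,"tz":0,"roll":0,"claw":-1},{"tx":19.8,"ty":-56,"tz":0,"roll":0,"claw":-1},{"tx":19.8,"ty":-56,"tz":0,"roll":0,"claw":-1},{"tx":19.8,"ty":-56,"tz":0,"roll":0,"claw":-1},{"tx":19.8,"ty":-56,"tz":0,"roll":0,"claw":-1},{"tx":19.8,"ty":-56,"tz":0,"roll":0,"claw":-1},{"tx":19.8,"ty":-56,"tz":0,"roll":0,"claw":-1},{"tx":19.8,"ty":-56,"tz":0,"roll":0,"claw":-1}]' >/dev/null;python3 -m inch '[{"tx":19.8,"ty":-56,"tz":0,"roll":0,"claw":-1},{"tx":19.8,"ty":-56,"tz":0,"roll":0,"claw":-1},{"tx":0,"ty":0,"tz":50,"roll":0,"claw":-1},{"tx":0,"ty":0,"tz":30,"roll":0,"claw":-1},{"tx":0,"ty":0,"tz":0,"roll":0,"claw":-1},{"tx":0,"ty":0,"tz":0,"roll":0,"claw":-1}]'; python3 -c "
from h import *
s,M=st(); print('need mm tool', (M.T@np.r_[fwd([.0865,.152])[0]-s['ee_pos'][:2],0]*1000).round(1))"
```

```text
time: 46.18
ee_pos: [0.6487, 0.2556, 0.1223]
orientation: [3.14, -0.085, -0.002]
force: [-0.2, 0.8, -0.2]
grip_width: 0.63
grip_force: 30.0
t 46.17 tcp [648.7 255.6 122.3] toolx [ 0.999 -0.054 -0.001] tooly [-0.054 -0.999  0.   ] j [ 0.34  0.37  1.64 -0.    1.13  1.96] grip 0.63 F [-0.2  0.8 -0.2]
need mm tool [-0.2 -2.  -0. ]
```

```bash
python3 -m inch '[{"tx":0,"ty":-1.5,"tz":40,"roll":0,"claw":-1},{"tx":0,"ty":0,"tz":35,"roll":0,"claw":-1},{"tx":0,"ty":0,"tz":12,"roll":0,"claw":-1},{"tx":0,"ty":0,"tz":5,"roll":0,"claw":-1},{"tx":0,"ty":0,"tz":2,"roll":0,"claw":-1},{"tx":0,"ty":0,"tz":0,"roll":0,"claw":-1}]';python3 -m inch '[{"tx":0,"ty":0,"tz":1,"roll":0,"claw":-1},{"tx":0,"ty":0,"tz":0,"roll":0,"claw":0.6},{"tx":0,"ty":0,"tz":0,"roll":0,"claw":0.6},{"tx":0,"ty":0,"tz":0,"roll":0,"claw":0.6},{"tx":0,"ty":0,"tz":-60,"roll":0,"claw":0.6},{"tx":0,"ty":0,"tz":-60,"roll":0,"claw":0.6},{"tx":-20,"ty":0,"tz":-50,"roll":0,"claw":0.6},{"tx":-20,"ty":0,"tz":-50,"roll":0,"claw":0.6}]';python3 -m inch '[{"tx":0,"ty":0,"tz":0,"roll":0,"claw":0.6},{"tx":0,"ty":0,"tz":0,"roll":0,"claw":0.6}]' >/dev/null; python3 look.py pics/w16.png ; python3 -c "
from h import *
s,M=st()
for o in bands(L('pics/w16.npz'),cv2.imread('pics/w16.png'),.067):
  if .035<o[4]<.045:print(*o,inv(o[2]).round(4))
print(inv(ray(L('pics/w16.npz'),[447,250],.111)),(M.T@np.r_[fwd([0,.026])[0]-s['ee_pos'][:2],0]*1000).round(1))"
```

```text
time: 46.92
ee_pos: [0.6501, 0.2577, 0.0304]
orientation: [-3.14, 0.084, -0.004]
force: [-0.3, 0.6, 0.5]
grip_width: 0.63
grip_force: 30.0
time: 47.92
ee_pos: [0.6086, 0.2594, 0.2495]
orientation: [-3.14, 0.085, -0.0]
force: [0.4, -0.1, 0.1]
grip_width: 0.797
grip_force: 0.0
t 48.17 tcp [608.9 259.4 247.4] toolx [ 0.999 -0.054 -0.   ] tooly [-0.054 -0.999  0.   ] j [ 0.37  0.22  1.6  -0.    1.32  1.99] grip 0.797 F [ 0.1 -0.4 -0.8]
t 48.23 tcp [608.4 259.1 246. ] toolx [ 0.999 -0.054 -0.002] tooly [-0.054 -0.999  0.001] j [ 0.37  0.22  1.6  -0.    1.32  1.99] grip 0.8 F [-0.4 -0.5 -0.2]
[316. 172.] 251 [0.6493 0.2583] -0.041 0.039 [[0.0871 0.1528]]
[316. 209.] 246 [0.6117 0.26  ] -0.052 0.04 [[0.0495 0.1525]]
[316. 244.] 223 [0.5732 0.2621] -0.052 0.039 [[0.0109 0.1525]]
[316. 277.] 197 [0.5354 0.2648] -0.037 0.04 [[-0.027   0.1532]]
[317. 308.] 186 [0.4965 0.2659] -0.059 0.04 [[-0.0659  0.1522]]
[316. 335.] 188 [0.4618 0.2681] -0.052 0.04 [[-0.1006  0.1525]]
[286. 408.] 261 [0.3579 0.3126] 0.843 0.042 [[-0.2068  0.1914]]
[[0.01956942 0.02908449]] [-46.2 125.4   0.2]
```

View pics/w16.png

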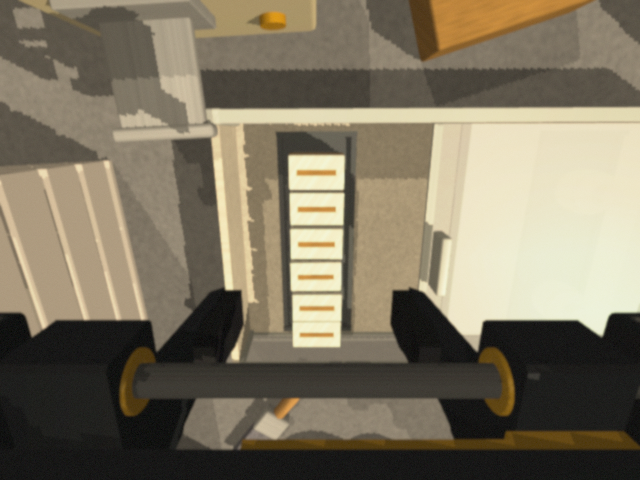

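All six cartons stand in line and square (bands in columns 316–317, rows 172–335). Next I shut the left door by its handle.

```bash
python3 -m inch '[{"tx":-17,"ty":41,"tz":0,"roll":0,"claw":-0.2},{"tx":-17,"ty":41,"tz":0,"roll":0,"claw":-0.2},{"tx":0,"ty":40,"tz":0,"roll":0,"claw":-0.2},{"tx":0,"ty":0,"tz":50,"roll":0,"claw":-0.2},{"tx":0,"ty":0,"tz":50,"roll":0,"claw":-0.2},{"tx":0,"ty":0,"tz":40,"roll":0,"claw":-0.2},{"tx":0,"ty":0,"tz":25,"roll":0,"claw":-0.2},{"tx":0,"ty":0,"tz":0,"roll":0,"claw":-0.2}]';python3 -m inch '[{"tx":0,"ty":0,"tz":0,"roll":0,"claw":-1},{"tx":0,"ty":0,"tz":0,"roll":0,"claw":-1},{"tx":0,"ty":0,"tz":0,"roll":0,"claw":-1},{"tx":0,"ty":0,"tz":0,"roll":0,"claw":-1}]'
```

```text
time: 49.22
ee_pos: [0.5646, 0.1385, 0.0776]
orientation: [3.138, -0.085, -0.015]
force: [-1.2, 0.1, 0.6]
grip_width: 0.4
grip_force: 0.0
time: 49.72
ee_pos: [0.5697, 0.1397, 0.0843]
orientation: [-3.14, 0.084, -0.004]
force: [0.5, -0.6, 3.9]
grip_width: 0.102
grip_force: 30.0
```

```bash
python3 -m inch '[{"tx":0,"ty":-25,"tz":0,"roll":0,"claw":-1},{"tx":0,"ty":-45,"tz":0,"roll":0,"claw":-1},{"tx":0,"ty":-45,"tz":0,"roll":0,"claw":-1},{"tx":0,"ty":-45,"tz":0,"roll":0,"claw":-1},{"tx":0,"ty":-30,"tz":0,"roll":0,"claw":-1},{"tx":0,"ty":-12,"tz":0,"roll":0,"claw":-1},{"tx":0,"ty":0,"tz":0,"roll":0,"claw":-1}]';python3 -m inch '[{"tx":0,"ty":-4,"tz":0,"roll":0,"claw":-1},{"tx":0,"ty":0,"tz":0,"roll":0,"claw":-1}]';python3 -c "
from h import *
s,M=st(); print(inv(s['ee_pos']))"
```

```text
time: 50.6
ee_pos: [0.5798, 0.3424, 0.0842]
orientation: [-3.139, 0.083, -0.002]
force: [-0.5, 2.0, 5.5]
grip_width: 0.099
grip_force: 30.0
time: 50.85
ee_pos: [0.5797, 0.3425, 0.0841]
orientation: [3.136, -0.084, -0.001]
force: [-2.7, -8.6, 8.5]
grip_width: 0.101
grip_force: 30.0
t 50.85 tcp [579.7 342.5  84.1] toolx [ 0.999 -0.053 -0.   ] tooly [-0.053 -0.999  0.004] j [ 0.5   0.36  1.72 -0.    1.05  2.12] grip 0.101 F [-2.7 -8.6  8.5]
[[0.01309554 0.23316851]]
```

```bash
python3 -m inch '[{"tx":0,"ty":3,"tz":0,"roll":0,"claw":-1},{"tx":0,"ty":0,"tz":0,"roll":0,"claw":-0.3},{"tx":0,"ty":0,"tz":0,"roll":0,"claw":-0.3},{"tx":0,"ty":0,"tz":0,"roll":0,"claw":-0.3},{"tx":0,"ty":0,"tz":-60,"roll":0,"claw":-0.3},{"tx":0,"ty":50,"tz":-35,"roll":0,"claw":-0.3},{"tx":0,"ty":50,"tz":-35,"roll":0,"claw":-0.3},{"tx":0,"ty":50,"tz":-35,"roll":0,"claw":-0.3}]' >/dev/null;python3 -m inch '[{"tx":0,"ty":50,"tz":-30,"roll":0,"claw":-0.3},{"tx":0,"ty":0,"tz":0,"roll":0,"claw":-0.3},{"tx":0,"ty":0,"tz":0,"roll":0,"claw":-0.3}]';python3 look.py pics/w17.png; python3 -c "
from h import *
C=L('pics/w17.npz')
for y,z in((.231,.111),(-.231,.105)):
  w=fwd([[-.03,y],[.03,y]]);print(proj(C,np.c_[w,[z,z]]).round())"
```

```text
time: 52.22
ee_pos: [0.5685, 0.1427, 0.2772]
orientation: [-3.14, 0.085, 0.001]
force: [0.1, -0.3, -1.0]
grip_width: 0.35
grip_force: 0.0
t 52.23 tcp [568.5 142.7 277.2] toolx [ 0.999 -0.054 -0.001] tooly [-0.054 -0.999 -0.   ] j [0.2  0.06 1.72 0.   1.36 1.83] grip 0.35 F [ 0.1 -0.3 -1. ]
[[127. 255.]
 [117. 198.]]
[[567. 253.]
 [580. 196.]]
```

View pics/w17.png

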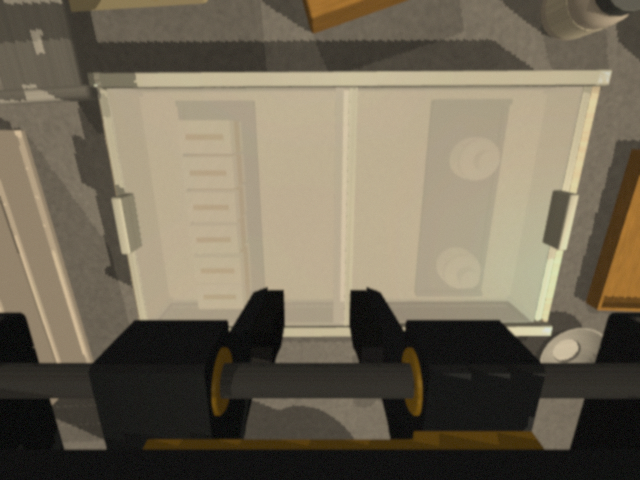

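The doors look shut: the handles match the predicted shut pixels at about (122,226) and (573,224). The six cartons are in line behind the glass. I'll back off, wait a moment and check once more before handing in.

```bash
python3 -m inch '[{"tx":0,"ty":0,"tz":-40,"roll":0,"claw":-0.3},{"tx":0,"ty":0,"tz":0,"roll":0,"claw":-0.3},{"tx":0,"ty":0,"tz":0,"roll":0,"claw":-0.3},{"tx":0,"ty":0,"tz":0,"roll":0,"claw":-0.3},{"tx":0,"ty":0,"tz":0,"roll":0,"claw":-0.3},{"tx":0,"ty":0,"tz":0,"roll":0,"claw":-0.3},{"tx":0,"ty":0,"tz":0,"roll":0,"claw":-0.3},{"tx":0,"ty":0,"tz":0,"roll":0,"claw":-0.3}]' >/dev/null;python3 look.py pics/w18.png; python3 - <<'E'
from h import *
im=cv2.imread("pics/w18.png"); cv2.imwrite("pics/c18.png",np.vstack([cv2.resize(im[80:320,90:330],(600,480),interpolation=3)]))
C=L("pics/w18.npz")
b=im.astype(int); d=cv2.GaussianBlur((b[:,:,2]-b[:,:,0]).astype(np.float32),(5,5),0)
for x in (-.1003,-.0657,-.027,.011,.0493,.0871):
    u,v=proj(C,np.c_[fwd([x,.1525]),[.067]])[0]; print(x,u.round(),v.round(), "band peak row",int(v)-12+np.argmax(d[int(v)-12:int(v)+12,int(u)]))
for y,z in((.231,.111),(-.231,.105)):
  w=fwd([[-.03,y],[.03,y]]);print(proj(C,np.c_[w,[z,z]]).round())
E
```

```text
t 53.27 tcp [568.8 142.4 317.9] toolx [ 0.999 -0.054  0.   ] tooly [-0.054 -0.999 -0.   ] j [0.2  0.05 1.66 0.   1.43 1.83] grip 0.352 F [0.5 0.3 0.2]
-0.1003 228.0 283.0 band peak row 283
-0.0657 226.0 259.0 band peak row 259
-0.027 223.0 230.0 band peak row 231
0.011 221.0 201.0 band peak row 201
0.0493 218.0 169.0 band peak row 169
0.0871 215.0 137.0 band peak row 136
[[145. 243.]
 [137. 191.]]
[[542. 242.]
 [553. 190.]]
```

View pics/c18.png

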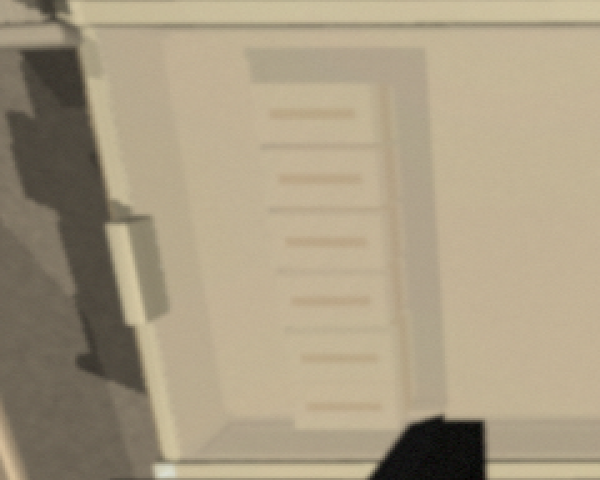

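The crop shows the six bands exactly at the expected rows, and the left handle at its shut position. I'm handing in.

```bash
python3 -c "
from workcell import robot; print(robot.sign_off())"
```

```text
the job is handed in; nothing more can be done
None
```

I handed the job in at about 53 s: the last pictures show the two old cartons at the front of the row tray, the four new ones upright and square behind them, and both doors shut; the judge's result was not shown.

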